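# Set up the creep-test frame

## Task

Set up the test frame: first turn the zero knob until its pointer stands at the zero mark. Then slide each pull link lying on the bench, eye first, into a fork of its own (any fork) and drop a pin from the block through both ears and the eye until its head sits on the upper ear; when all links are pinned, throw the load lever fully over, away from the robot. Leave the knob at zero, spare pins in their block, and do not knock the tape roll or the petri dish about.

Things in the scene. Friction and masses are not known exactly. Their poses are not given: they have to be found in the camera images.
- zero_knob (a joint): angle of the zero knob on the dial head at the left end of the frame, rad: 0 = pointer at the zero mark (along the frame's +x, away from the robot), growing counter-clockwise seen from above; stops at -2.6 and 2.6. Light friction (0.04 N m), stays where it is left. The knob has a black bar grip 42 mm long, 12 wide, 26 tall on an aluminium disc 48 mm across
- knob_grip (a point): centre of the knob's bar grip, on the turning axis, 62 mm above the bench. Its x axis runs along the bar toward the pointer and turns with the knob; a white line on the bar and a thin black pointer show this end. Around it a dark drum 90 mm across, top 43 mm up, with a white scale: a mark each 10 degrees, the zero mark longest and thickest, a small black post beyond it
- frame: grey base plate 140 x 412 x 12 mm of the test frame, fixed to the bench; origin at bench level; x points away from the robot along the forks, y to the left. From left to right: dial head, three steel forks 80 mm apart, lever. In front of the forks lies a flat aluminium deck 86 x 224 mm, its top 34 mm up, level with the lower ears, which carries the links
- fork_1 (a point): left fork: two ears 36 mm wide, 8 thick, one above the other, gap 14 mm (34 to 48 mm up; top of upper ear 56 mm up), each with a vertical 10 mm hole; open to the front (frame -x), ears reach 18 mm in front of the hole axis, a web 15 mm behind it stops the link. Point: on the hole axis, 39 mm above the bench, where the eye centre of a link lying on the lower ear comes
- fork_2 (a point): middle fork: two ears 36 mm wide, 8 thick, one above the other, gap 14 mm (34 to 48 mm up; top of upper ear 56 mm up), each with a vertical 10 mm hole; open to the front (frame -x), ears reach 18 mm in front of the hole axis, a web 15 mm behind it stops the link. Point: on the hole axis, 39 mm above the bench, where the eye centre of a link lying on the lower ear comes
- fork_3 (a point): right fork: two ears 36 mm wide, 8 thick, one above the other, gap 14 mm (34 to 48 mm up; top of upper ear 56 mm up), each with a vertical 10 mm hole; open to the front (frame -x), ears reach 18 mm in front of the hole axis, a web 15 mm behind it stops the link. Point: on the hole axis, 39 mm above the bench, where the eye centre of a link lying on the lower ear comes
- link_1_center (a point): centre (half-way up) of link 1: flat aluminium pull link 110 mm long, 10 thick, lying on the bench; shank 20 mm wide, square tail end 55 mm behind this point, at the other end a round eye 28 mm across with a 12.4 mm hole. x axis toward the eye, z up; about 70 g. All links are alike; two or three are there
- link_2_center (a point): centre (half-way up) of link 2: flat aluminium pull link 110 mm long, 10 thick, lying on the bench; shank 20 mm wide, square tail end 55 mm behind this point, at the other end a round eye 28 mm across with a 12.4 mm hole. x axis toward the eye, z up; about 70 g. All links are alike; two or three are there
- link_3_center (a point): centre (half-way up) of link 3: flat aluminium pull link 110 mm long, 10 thick, lying on the bench; shank 20 mm wide, square tail end 55 mm behind this point, at the other end a round eye 28 mm across with a 12.4 mm hole. x axis toward the eye, z up; about 70 g. All links are alike; two or three are there
- link_1_eye (a point): centre of the eye hole of link 1, half-way up, 41 mm along x from its centre
- link_2_eye (a point): centre of the eye hole of link 2, half-way up, 41 mm along x from its centre
- link_3_eye (a point): centre of the eye hole of link 3, half-way up, 41 mm along x from its centre
- pin_block: white block 160 x 40 x 44 mm, fixed to the bench, with three holes 55 mm apart along its length (x) in which the pins stand; origin under its centre
- pin_1_grip (a point): centre of the grip head of pin 1: steel pin, head 16 mm across and 26 tall, below it a shank 8 mm across and 40 long with a tapered tip; stands upright in the block, head's underside on the block top 44 mm up. z axis up along the pin; 50 g. All pins are alike
- pin_2_grip (a point): centre of the grip head of pin 2: steel pin, head 16 mm across and 26 tall, below it a shank 8 mm across and 40 long with a tapered tip; stands upright in the block, head's underside on the block top 44 mm up. z axis up along the pin; 50 g. All pins are alike
- pin_3_grip (a point): centre of the grip head of pin 3: steel pin, head 16 mm across and 26 tall, below it a shank 8 mm across and 40 long with a tapered tip; stands upright in the block, head's underside on the block top 44 mm up. z axis up along the pin; 50 g. All pins are alike
- pin_1_mid (a point): point on the axis of pin 1, 17 mm below the underside of its head (30 mm below the grip point): it comes to the eye centre when the pin is fully home in a fork
- pin_2_mid (a point): point on the axis of pin 2, 17 mm below the underside of its head (30 mm below the grip point): it comes to the eye centre when the pin is fully home in a fork
- pin_3_mid (a point): point on the axis of pin 3, 17 mm below the underside of its head (30 mm below the grip point): it comes to the eye centre when the pin is fully home in a fork
- load_lever (a joint): angle of the load lever at the right end of the frame, rad: 0 = leaning toward the robot, 1.0 = fully over, leaning away from the robot (frame +x); stays where it is left, goes over with a light push (1 N at the tip). Pivots about the frame's y axis, 34 mm above the bench
- load_lever_tip (a point): centre of the ball (26 mm across) at the tip of the load lever, a black stick on a dark block 50 mm wide; 70 mm from the pivot, so it swings 0.5 rad either side of upright
- tape_roll: green tape roll 78 mm across, 19 mm high, bystander, loose behind the frame
- petri_dish: petri dish 59 mm across, 15 mm high, bystander, loose behind the frame
Things that resemble listed ones, but are neither listed nor needed, are in the scene too. Leave any yellow look-alike of the part that bears link_3_center alone.

How it is judged:
By the outcome, as a careful person would: the job done as asked, in the order asked, and still so for the second after the job is handed in, with the robot touching nothing.
Of link_1, link_2, link_3 only 2 to 3 are there at a start; the rules pass over those that are not, and their reading is None.
At some moment in a run one of link_1, link_2, link_3 may be knocked a few centimetres aside while the robot is not near it.
It also fails if it takes over 210 s, if anything falls off the work surface, if the arm or the gripper's body presses on something with over 40 N, if the wrist force passes 120 N, or if a joint passes its speed limit or range.

## Robot

A 7-joint arm with a two-finger parallel gripper is mounted at the origin on a cart in front of the work surface, level with it; the furniture and walls round the work are solid. World frame = base frame: x ahead of the robot, y to its left, z up, the work surface at z = 0. Lengths are in m, angles in rad, forces in N, time in s.
With the tool pointing down it reaches from about 0.4 to 0.85 m from the base axis. Payload 6.9 kg.
Tool frame: the origin (TCP) lies midway between the tips of the shut fingers; the grasp point (between the pads) lies 19 mm behind it; x points along the fingers, y is the direction in which the jaws open and shut, and the axes are right-handed (so a half turn about x gives the same grasp; the last joint's range is limited). The gripper opens to 85 mm and grips with 20 to 120 N. Pads are 22 mm wide; open, the fingers measure 114 mm over their backs; the gripper's body (76 mm by 85 mm) begins 54 mm behind the grasp point. The pads swing forward as they close: fully open they stand 13 mm farther back than shut.
Start: joints at [1.276, 0.507, -0.238, 1.5, 0.126, 1.149, -0.155], TCP at [0.243, -0.576, 0.231] pointing down, gripper open.
Joint ranges: [-3.08, 3.08], [-0.24, 2.05], [-1.43, 1.35], [0, 2.5], [-1.52, 4.66], [0.17, 1.96], [-2.89, 2.89]. Speed limits (rad/s): [2.39, 2.39, 3.14, 3.14, 3.14, 3.14, 3.14].

## Interface

Orientations are given as a rotation vector (axis times angle).
In Python, from workcell import r, read_camera, camera_model, finish_job gives the robot as it stands.
- The arm moves only by the tool carry_out, never from a script. Its arguments are lists of equal length, an entry for each row: "travel": the shift along the tool's x, y, z in units of 0.3 m (1.0 is 0.3 m), a list of three; "delta_rot": the turn, a rotation vector about the tool's x, y, z in units of 180 degrees (1.0 is 180 degrees), a list of three; "jaw": the closure, from 0 (fully open) to 1 (shut). A call has 1 to 10 rows; each row shifts and turns the pose as measured when the row begins, along the tool's axes as they then stand; what a row does not reach is not made up. A row lasts 1/8 s, in which the tool goes at most 62.5 mm and 10.7 degrees, less where a joint would pass 70% of its speed; a pose out of reach is approached as far as the arm can. A call with a number of a shift or a turn outside -1 to 1 is refused whole. A call with a gripper value outside its range is refused whole. The fingers move at their own pace and stop on an object; "squeeze" is the grip in N (left out, the last holds). Time passes only in rows, so rows that do not move let the fingers close. It gives the time, the measured TCP pose, the force and the opening at its end, in the units of the state.
- r.get_state(): the state, without advancing time (a new reading comes with each control period).
- read_camera(name): name is "scene" or "top"; returns the picture (400x640x3 uint8, red, green, blue); there is no depth.
- camera_model(name): a dict with "vfov" (degrees; the focal length in pixels is half the picture's height over the tangent of half this angle, whatever the lens; pixels are square), "cx", "cy" (the principal point, pixels), "dist" ([k1, k2, p1, p2, k3] as OpenCV has them; the pictures are not rectified), "T" (4x4, takes a point from camera to world coordinates). Camera axes: x right, y up, looking along -z (the intrinsics and any distortion apply to the point x, -y, -z); pixel columns grow to the right and rows downward; lengths in m; the calibration is good to about 2 mm. A picture is of the moment at which its call begins. camera_model takes no time and is no camera call.
- finish_job(): hands the job in, once; it reports no verdict.
The state is a dict: "clock": time; "qpos": joint angles; "qvel": joint speeds; "tau": joint torques, N m; "tcp_pos": TCP position; "eef_rot": TCP orientation; "wrist_force": force on the tool from outside, world axes, zero at the start; "torque": the same for the moment, N m; "gripper_width": opening from 0.0 (shut) to 1.0 (fully open).
Only numpy, scipy, OpenCV 4.12 (cv2) and the standard library are available. Lean on these libraries where they do the work, as an engineer would, in place of code of your own. Each camera call takes 0.05 s, during which the arm holds its last target.

## Working session

There is one attempt and no reset: what is moved stays moved. The work goes in short steps, Python scripts to look and compute and a tool call to move; the robot and the scene stay as the last step left them, time stands still between calls to the robot, and variables do not carry over. Pictures are saved under pics/ and viewed, and the job is handed in when it is done.

Besides the shell and the picture viewer there is one more tool, called after "Request:" by a JSON object that holds its "name" and its "arguments". carry_out: Moves the arm, as the interface text tells. Its arguments: {"type":"object","properties":{"travel":{"type":"array"},"delta_rot":{"type":"array"},"jaw":{"type":"array"},"squeeze":{"type":"number"}},"required":["travel","delta_rot","jaw"]}

```bash
ls; mkdir -p pics; python3 - <<'E'
from workcell import r, read_camera, camera_model
import cv2
s=r.get_state()
for k,v in s.items(): print(k,v)
for n in ("scene","top"):
    im=read_camera(n); cv2.imwrite(f"pics/{n}0.png",im[:,:,::-1]); print(n,camera_model(n))
E
```

```text
pics
clock 0.0
qpos [ 1.27651665  0.50834018 -0.23751357  1.50110356  0.12571138  1.14889741
 -0.15480337]
qvel [ 2.80868511e-04  6.34775658e-04  8.19428321e-06 -6.63929036e-04
  3.58565292e-04  1.31488466e-03  1.03650261e-03]
tau [-1.23739908e-03 -6.20596290e+01 -2.18709737e+00 -2.49657977e+01
  1.27808709e-02  1.18721198e-02 -1.86847001e-05]
tcp_pos [ 0.2429896  -0.57530252  0.23043793]
eef_rot [ 2.00206239  0.40744666 -2.00286725]
wrist_force [-0.03645241  1.53963404 -0.67547172]
torque [-0.0254088   0.00874543  0.03652109]
gripper_width 0.9960098057395306
scene {'vfov': 47.15904919766055, 'cx': 317.01873151373314, 'cy': 191.8601591383313, 'dist': array([0.00500988, 0.        , 0.        , 0.        , 0.        ]), 'T': array([[-8.80212107e-01,  2.37986099e-01, -4.10596229e-01,
         6.63511362e-02],
       [-4.74579498e-01, -4.39622221e-01,  7.62565802e-01,
         1.09564573e+00],
       [ 9.72834670e-04,  8.66080204e-01,  4.99904125e-01,
         7.65610042e-01],
       [ 0.00000000e+00,  0.00000000e+00,  0.00000000e+00,
         1.00000000e+00]])}
top {'vfov': 56.14005650703816, 'cx': 325.9457569758356, 'cy': 201.48083294747028, 'dist': array([-0.03504018,  0.        ,  0.        ,  0.        ,  0.        ]), 'T': array([[ 0.01260895,  0.99123589, -0.1315007 ,  0.46297831],
       [-0.99969028,  0.0153185 ,  0.01961362,  0.04952398],
       [ 0.02145612,  0.13121266,  0.99112203,  1.13931836],
       [ 0.        ,  0.        ,  0.        ,  1.        ]])}
```

View pics/scene0.png

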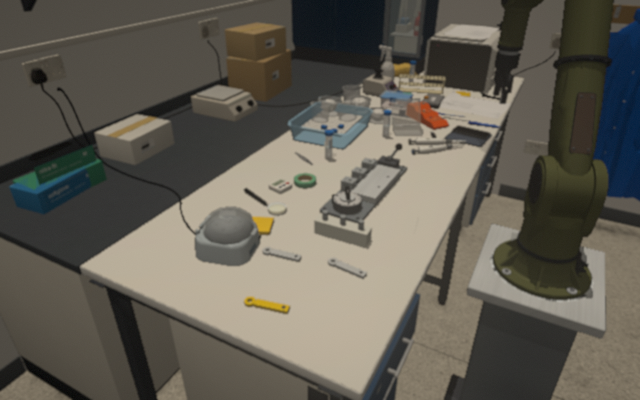

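View pics/top0.png

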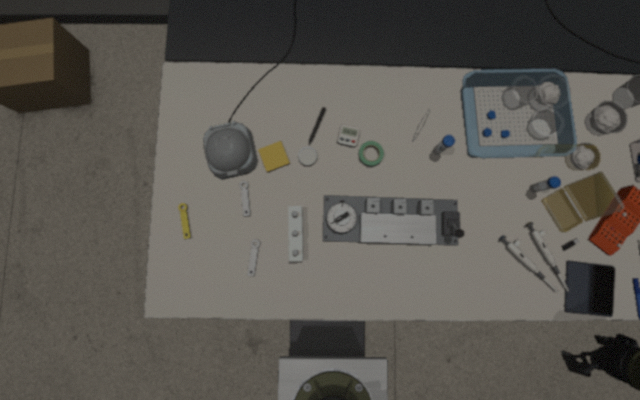

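```bash
cat > h.py <<'E'
import numpy as np, cv2, os
from scipy.spatial.transform import Rotation as R
from workcell import r, read_camera, camera_model
def KD(n):
    m=camera_model(n); f=200/np.tan(np.radians(m['vfov']/2))
    return np.array([[f,0,m['cx']],[0,f,m['cy']],[0,0,1.]]),np.array(m['dist']),np.array(m['T'])
def ray(n,uv):
    K,D,T=KD(n); p=cv2.undistortPoints(np.array(uv,float).reshape(-1,1,2),K,D).reshape(-1,2)
    d=np.c_[p[:,0],-p[:,1],-np.ones(len(p))]@T[:3,:3].T
    return T[:3,3],d
def onplane(n,uv,z):
    o,d=ray(n,uv); t=(z-o[2])/d[:,2]; return o+d*t[:,None]
def proj(n,P):
    K,D,T=KD(n); P=np.array(P,float).reshape(-1,3); c=(P-T[:3,3])@T[:3,:3]; c=c*[1,-1,-1]
    return cv2.projectPoints(c,np.zeros(3),np.zeros(3),K,D)[0].reshape(-1,2)
def tri(uvs):  # {'scene':uv,'top':uv}
    A=np.zeros((3,3));b=np.zeros(3);L=[]
    for n,uv in uvs.items():
        o,d=ray(n,uv); d=d[0]/np.linalg.norm(d[0]); M=np.eye(3)-np.outer(d,d);A+=M;b+=M@o;L.append((o,M))
    p=np.linalg.solve(A,b); return p,[np.linalg.norm(M@(p-o)) for o,M in L]
def shot(n,tag,box=None,s=1,hold=None):
    im=read_camera(n)[:,:,::-1].copy(); np.save(f'pics/{tag}.npy',im)
    crop(im,tag,box,s); return im
def crop(im,tag,box=None,s=1):
    if box: im=im[box[1]:box[3],box[0]:box[2]]
    cv2.imwrite(f'pics/{tag}.png',cv2.resize(im,None,fx=s,fy=s,interpolation=cv2.INTER_CUBIC))
def st():
    s=r.get_state(); return s
E
python3 - <<'E'
from h import *
t=cv2.imread('pics/top0.png');s=cv2.imread('pics/scene0.png')
crop(t,'c1',(310,185,470,255),5); crop(t,'c2',(170,170,320,275),5); crop(s,'c3',(240,130,410,300),4); crop(t,'c4',(490,210,640,320),5)
E
```

```text
(no output)
```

View pics/c1.png

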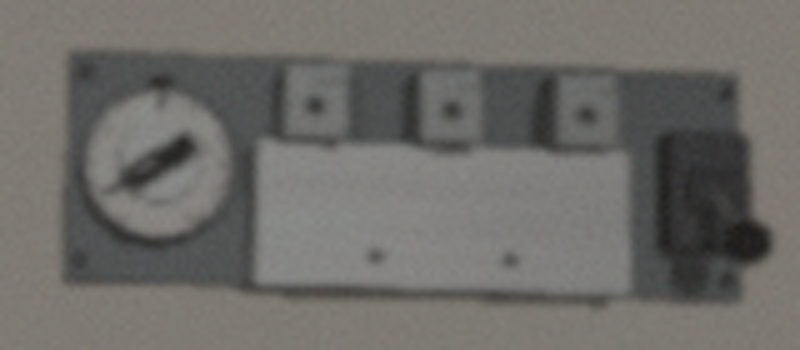

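View pics/c2.png

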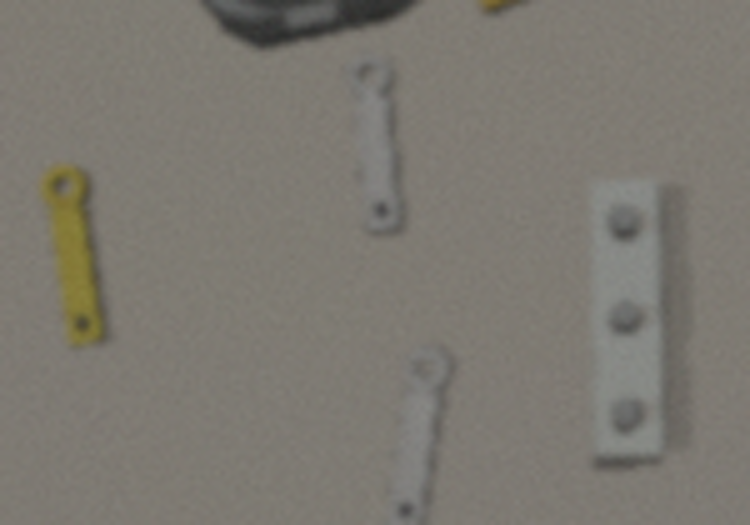

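View pics/c3.png

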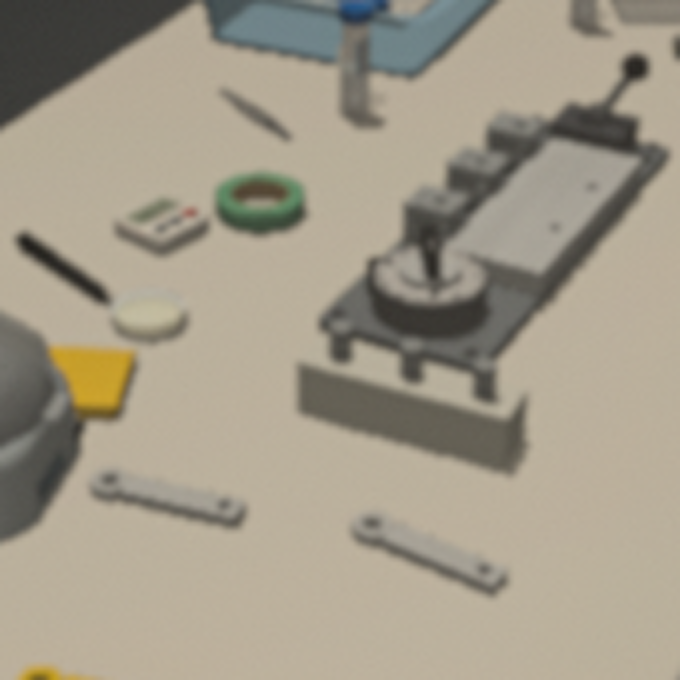

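View pics/c4.png

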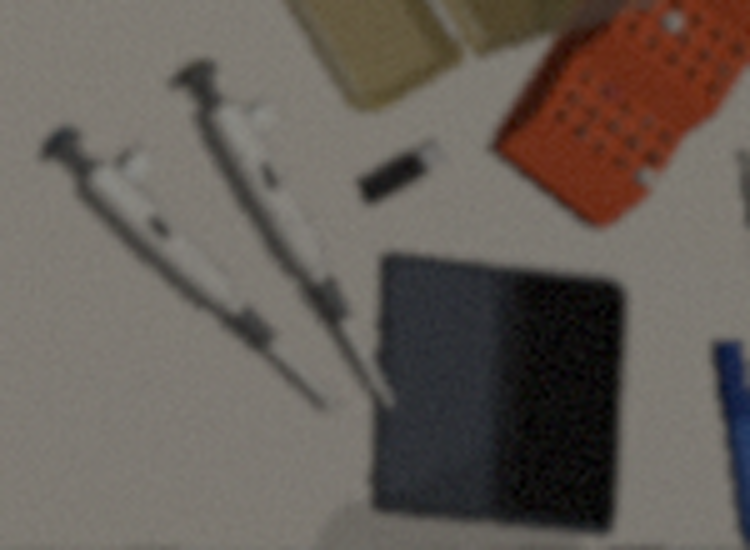

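```bash
python3 - <<'E'
from h import *
ims=[read_camera('top').astype(float) for _ in range(4)]+[cv2.imread('pics/top0.png')[:,:,::-1].astype(float)]
t=np.mean(ims,0)[:,:,::-1]; np.save('pics/topavg0.npy',t)
ss=[read_camera('scene').astype(float) for _ in range(3)]+[cv2.imread('pics/scene0.png')[:,:,::-1].astype(float)]
s=np.mean(ss,0)[:,:,::-1]; np.save('pics/sceneavg0.npy',s)
g=lambda a:np.clip(a*1.6,0,255).astype(np.uint8)
crop(g(t),'d1',(322,200,362,240),16); crop(g(t),'d2',(360,190,440,250),10); crop(g(s),'d3',(320,180,380,240),10); crop(g(s),'d4',(230,235,380,315),5)
E
```

```text
(no output)
```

View pics/d1.png

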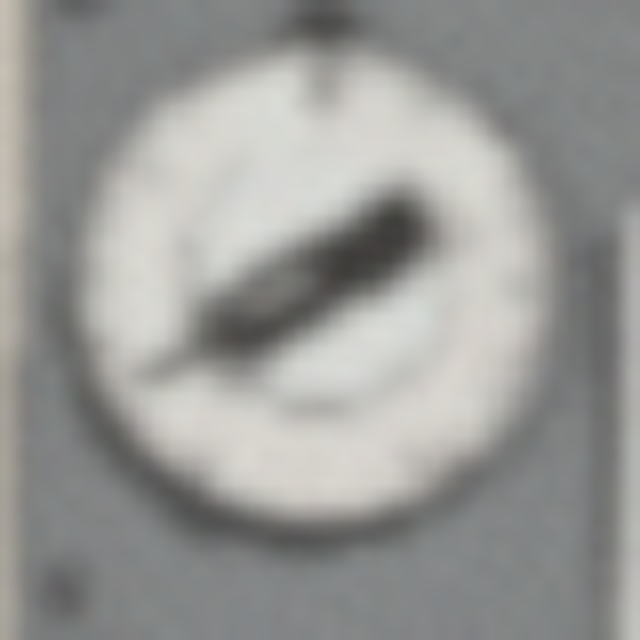

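View pics/d2.png

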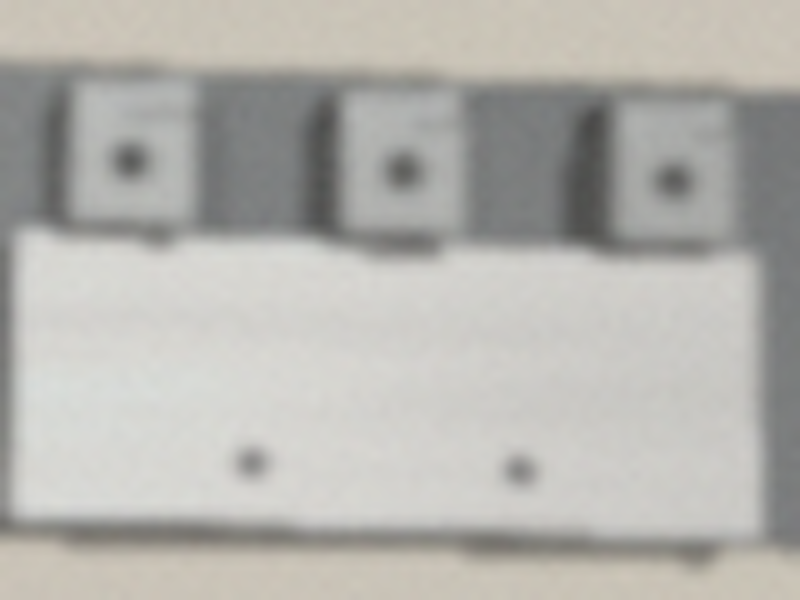

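View pics/d3.png

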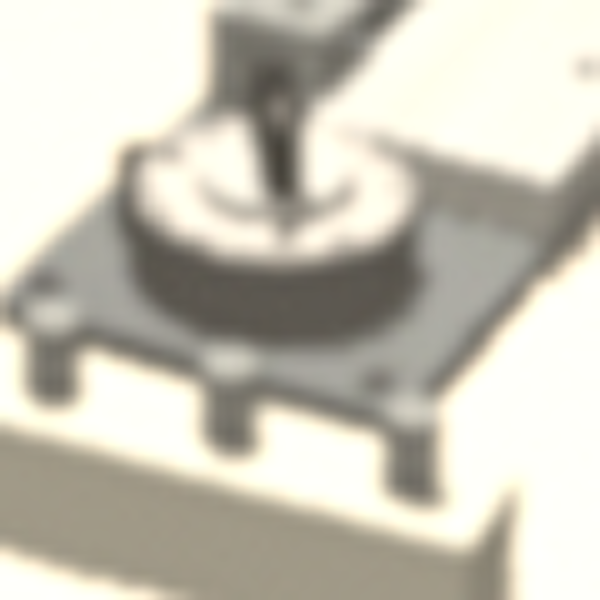

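View pics/d4.png

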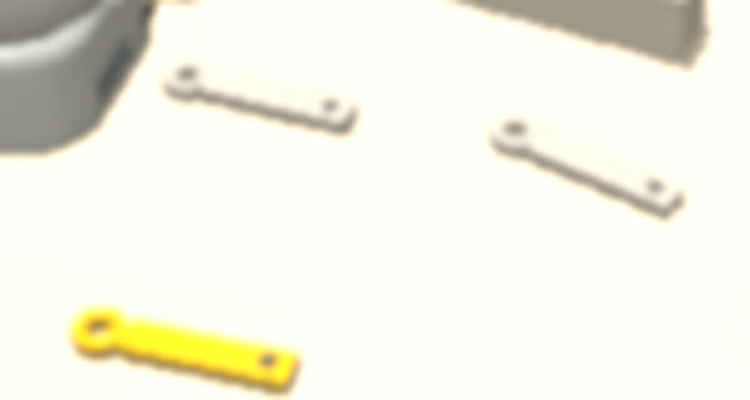

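```bash
cat >> h.py <<'E'
def darkc(g,u,v,rad,dark=True):
    "weighted centroid of darkness around u,v"
    for _ in range(4):
        u0,v0=int(round(u)),int(round(v)); k=rad
        w=g[v0-k:v0+k+1,u0-k:u0+k+1].astype(float)
        if not dark: w=-w
        yy,xx=np.mgrid[-k:k+1,-k:k+1]; m=xx**2+yy**2<=k*k+1
        b=np.percentile(w[m],70); ww=np.clip(b-w,0,None)*m; ww[ww<0.35*ww.max()]=0
        u,v=u0+(ww*xx).sum()/ww.sum(),v0+(ww*yy).sum()/ww.sum()
    return np.array([u,v])
E
python3 - <<'E'
from h import *
t=np.load('pics/topavg0.npy').astype(np.float32); g=t.mean(2)
s=np.load('pics/sceneavg0.npy').astype(np.float32); gs=s.mean(2)
print('forks')
F=[]
for u,v in [(373,206),(400.4,207),(427.3,208)]:
    p=darkc(g,u,v,3); P=onplane('top',p,.056)[0]; F.append(P); print(p,P)
F=np.array(F); print(np.diff(F,axis=0),np.linalg.norm(np.diff(F,axis=0),axis=1))
for u,v in [(385,236),(412,237)]:
    p=darkc(g,u,v,3); print('deckhole',p,onplane('top',p,.034)[0])
for u,v in [(328.,201),(326,237),(454,203),(455,241)]:
    p=darkc(g,u,v,3); print('screws',p,onplane('top',p,.012)[0])
print('links top (z=.01)')
for n,l in dict(A=[(243.5,185),(246,212)],B=[(255.7,244),(251.2,272)],Y=[(183,207),(186.5,234.5)]).items():
    for u,v in l:
        p=darkc(g,u,v,3); print(n,p,onplane('top',p,.008)[0])
print('links scene')
for n,l in dict(A=[(267,250),(296,256)],B=[(333,261),(361,272.5)]).items():
    for u,v in l:
        p=darkc(gs,u,v,2); print(n,p,onplane('scene',p,.008)[0])
E
```

```text
forks
[372.53991049 205.56639313] [ 0.59678251 -0.10812058  0.056     ]
[399.95719412 206.740251  ] [ 0.59453847 -0.18865632  0.056     ]
[426.88614544 207.7451871 ] [ 0.5927573 -0.2681933  0.056    ]
[[-0.00224404 -0.08053574  0.        ]
 [-0.00178117 -0.07953698  0.        ]] [0.080567   0.07955692]
deckhole [384.69850156 235.86025573] [ 0.509972   -0.14705239  0.034     ]
deckhole [411.50306748 236.65510807] [ 0.50860293 -0.22676572  0.034     ]
screws [326.51178549 198.99871415] [0.62017567 0.02559257 0.012     ]
screws [325.47561467 236.53708599] [0.50657156 0.02728769 0.012     ]
screws [454.56025943 203.27893485] [ 0.61308346 -0.36727862  0.012     ]
screws [454.8332431  240.74250632] [ 0.49870002 -0.3645073   0.012     ]
links top (z=.01)
A [242.46674859 183.76789947] [0.66369432 0.28275619 0.008     ]
A [245.92736541 211.65903563] [0.57829927 0.26871949 0.008     ]
B [255.67730982 244.08960778] [0.48126597 0.23574517 0.008     ]
B [250.77756033 271.76415162] [0.39944413 0.24738384 0.008     ]
Y [181.09017994 206.33096611] [0.59148008 0.46577646 0.008     ]
Y [186.2029281 234.1458772] [0.50774723 0.44520984 0.008     ]
links scene
A [266.96527399 249.45360826] [0.65967567 0.28000556 0.008     ]
A [295.52520582 255.96656375] [0.57693811 0.26764275 0.008     ]
B [332.52179037 260.43737728] [0.48183133 0.23770158 0.008     ]
B [360.52439546 271.93975395] [0.3984897  0.24534415 0.008     ]
```

```bash
python3 - <<'E'
from h import *
t=np.load('pics/topavg0.npy').astype(np.float32); g=t.mean(2)
s=np.load('pics/sceneavg0.npy').astype(np.float32); gs=s.mean(2)
def lab(g,box,lo,hi,minA=20):
    m=np.zeros(g.shape,np.uint8); x0,y0,x1,y1=box; m[y0:y1,x0:x1]=((g[y0:y1,x0:x1]>lo)&(g[y0:y1,x0:x1]<hi))*255
    c,_=cv2.findContours(m,cv2.RETR_EXTERNAL,cv2.CHAIN_APPROX_NONE)
    return [k for k in c if cv2.contourArea(k)>minA]
print('profile',g[218,322:362].astype(int)); 
for c in lab(g,(324,202,358,235),105,999,300):
    (cx,cy),ax,an=cv2.fitEllipse(cv2.convexHull(c)); print('drum',cx,cy,ax,an,onplane('top',(cx,cy),.043)[0])
for c in lab(g,(331,208,353,228),0,75,20):
    e=cv2.minAreaRect(c); print('bar',e,onplane('top',e[0],.075)[0], )
print('zero post',darkc(g,342,201.3,2))
# pins
for u,v in [(295.5,214),(295.5,233.5),(295.5,252.5)]:
    p=darkc(g,u,v,4); print('pin',p,onplane('top',p,.070)[0])
print(g[229:239,288:304].astype(int))
p=darkc(g,459,233,4); print('lever',p, onplane('top',p,.095)[0])
p2=darkc(gs,398.5,146.5,3); print(p2,tri({'top':p,'scene':p2}))
# link contours
print(g[225,243:262].astype(int),g[257,243:265].astype(int))
for n,b in dict(A=(232,175,258,222),B=(240,236,268,282)).items():
  bg=np.median(g[b[1]:b[3],b[0]:b[2]]); print(bg)
  for c in lab(g,b,bg+8,999,40):
    e=cv2.minAreaRect(c); print(n,e,cv2.contourArea(c),onplane('top',e[0],.01)[0])
E
```

```text
profile [107  91  78  69  76 101 120 128 133 132 128 115 102  89  77  72  72  71
  64  55  53  64  80  91 110 123 127 126 126 128 129 123 115 105  88  74
  68  64  74 107]
drum 341.44775390625 217.14553833007812 (27.732160568237305, 28.010833740234375) 171.0813751220703 [ 0.56274833 -0.01827787  0.043     ]
bar ((340.98529052734375, 217.30880737304688), (3.944467544555664, 15.77786922454834), 59.03623962402344) [ 0.55935026 -0.01498263  0.075     ]
zero post [341.88757625 200.78329937]
pin [294.5520389  215.64224753] [0.56264199 0.1175859  0.07      ]
pin [295.02356444 234.4729108 ] [0.50898702 0.11500196 0.07      ]
pin [295.5142359  253.59325351] [0.45517036 0.11239295 0.07      ]
[[127 132 134 135 134 132 130 128 130 132 135 135 132 121 104  97]
 [128 133 135 133 130 123 117 115 120 127 130 131 131 122 103  98]
 [129 133 133 130 123 115 110 110 111 115 121 126 127 118 104  96]
 [130 133 133 126 116 109 109 110 110 105 111 120 126 119 105  97]
 [129 132 131 122 110 106 106 108 102  97 105 119 127 120 103  99]
 [128 133 131 119 103  95  96  98  92  92 106 122 126 121 108  98]
 [128 132 132 124 107  90  85  84  88  99 117 128 133 126 111  99]
 [129 134 134 131 116 104  98  97 102 117 129 133 134 130 113 102]
 [128 132 134 133 129 125 124 123 125 128 132 135 134 130 112 102]
 [128 132 135 134 134 133 134 134 133 135 135 135 134 128 114 101]]
lever [458.12415225 232.73068653] [ 0.51861842 -0.34411914  0.095     ]
[398.40884268 146.58754745] (array([ 0.51724714, -0.34453376,  0.09526571]), [np.float64(0.0014470055973513332), np.float64(0.0014470055973515336)])
[121 121 121 121 121 121 121 120 120 121 121 121 120 120 122 121 120 121
 121] [121 122 120 122 121 121 123 124 127 129 129 129 125 112 101 111 118 120
 121 120 121 121]
121.06667
120.86667
```

```bash
cat >> h.py <<'E'
import json
def cur():
    s=r.get_state(); return np.array(s['tcp_pos']),R.from_rotvec(s['eef_rot']),s
def yaw_of(Rm):
    y=Rm.as_matrix()[:,1]; return np.degrees(np.arctan2(y[1],y[0]))
def down(yaw):  # tool x down, tool y at yaw deg
    a=np.radians(yaw); x=np.array([0,0,-1.]); y=np.array([np.cos(a),np.sin(a),0]); z=np.cross(x,y)
    return R.from_matrix(np.c_[x,y,z])
def plan(wps,step=.05,rot=9.,start=None):
    """wps: list of (pos,yaw,[maxstep]) ; prints rows"""
    p,Rc,s=cur()
    if start: p,Rc=start
    T=[];D=[]
    for w in wps:
        stp=w[2] if len(w)>2 else step
        q=np.array(w[0],float); Rt=down(w[1])
        rv=(Rc.inv()*Rt).as_rotvec()
        n=max(1,int(np.ceil(max(np.linalg.norm(q-p)/stp,np.degrees(np.linalg.norm(rv))/rot)-1e-6)))
        for k in range(n):
            Rk=Rc*R.from_rotvec(rv*k/n)
            T.append(np.round(Rk.inv().apply((q-p)/n)/.3,4).tolist()); D.append(np.round(rv/n/np.pi,4).tolist())
        p,Rc=q,Rt
    print(len(T),'rows'); 
    for i in range(0,len(T),10): print('travel',json.dumps(T[i:i+10]),'rot',json.dumps(D[i:i+10]))
def pr():
    p,Rc,s=cur(); print('t',round(s['clock'],2),'tcp',p.round(4),'yaw',round(yaw_of(Rc),2),'tilt',np.round(Rc.as_matrix()[:,0],3),'F',np.round(s['wrist_force'],1),'w',round(s['gripper_width'],3),'q',np.round(s['qpos'],2))
E
python3 - <<'E'
from h import *
pr(); print(cur()[1].as_matrix().round(3))
E
```

```text
t 0.45 tcp [ 0.2432 -0.5757  0.2312] yaw -67.09 tilt [-0.  0. -1.] F [ 0.8 -0.  -0.3] w 1.001 q [ 1.28  0.51 -0.24  1.5   0.13  1.15 -0.15]
[[-0.     0.389 -0.921]
 [ 0.    -0.921 -0.389]
 [-1.    -0.     0.   ]]
```

```bash
python3 - <<'E'
from h import *
plan([((.3,-.45,.23),-50),((.561,-.017,.15),31)])
E
```

```text
14 rows
travel [[0.0013, -0.1041, -0.1125], [0.0013, -0.0924, -0.1222], [0.0013, -0.0798, -0.1308], [0.0242, -0.0497, -0.1449], [0.0242, -0.0307, -0.1501], [0.0242, -0.0112, -0.1528], [0.0242, 0.0085, -0.153], [0.0242, 0.028, -0.1506], [0.0242, 0.0471, -0.1458], [0.0242, 0.0654, -0.1386]] rot [[-0.0317, -0.0, 0.0], [-0.0317, -0.0, 0.0], [-0.0317, -0.0, 0.0], [-0.0409, 0.0, 0.0], [-0.0409, 0.0, 0.0], [-0.0409, 0.0, 0.0], [-0.0409, 0.0, 0.0], [-0.0409, 0.0, 0.0], [-0.0409, 0.0, 0.0], [-0.0409, 0.0, 0.0]]
travel [[0.0242, 0.0826, -0.129], [0.0242, 0.0985, -0.1174], [0.0242, 0.1127, -0.1038], [0.0242, 0.1251, -0.0885]] rot [[-0.0409, 0.0, 0.0], [-0.0409, 0.0, 0.0], [-0.0409, 0.0, 0.0], [-0.0409, 0.0, 0.0]]
```

Things that could be taken for a link, by top pixel:
- Grey A at (245,198)
- Grey B at (253,258)
- Yellow look-alike at (184,221)
- Pipettes at (525,263) and (547,255)

I choose A and B: both are aluminium with a round eye and a square tail, and crop c2 confirms it. The knob is the barred dial at (341,217). The pins are at (295,215), (295,234) and (295,253).

Request:
{"name": "carry_out", "arguments": {"travel": [[0.0013, -0.104, -0.112], [0.0013, -0.092, -0.122], [0.0013, -0.08, -0.131], [0.024, -0.05, -0.145], [0.024, -0.031, -0.15], [0.024, -0.011, -0.153], [0.024, 0.0085, -0.153], [0.024, 0.028, -0.15], [0.024, 0.047, -0.146], [0.024, 0.065, -0.139]], "delta_rot": [[-0.0317, 0, 0], [-0.0317, 0, 0], [-0.0317, 0, 0], [-0.041, 0, 0], [-0.041, 0, 0], [-0.041, 0, 0], [-0.041, 0, 0], [-0.041, 0, 0], [-0.041, 0, 0], [-0.041, 0, 0]], "jaw": [0.5, 0.5, 0.5, 0.5, 0.5, 0.5, 0.5, 0.5, 0.5, 0.5]}}

```text
clock: 1.7
tcp_pos: [0.4654, -0.1641, 0.1789]
eef_rot: [1.163, 1.229, -1.166]
wrist_force: [-0.7, -1.2, -0.2]
gripper_width: 0.502
```

```bash
python3 - <<'E'
from h import *
pr(); plan([((.561,-.017,.15),31),((.561,-.017,.085),31)])
E
```

```text
t 1.7 tcp [ 0.4654 -0.1641  0.1789] yaw 3.38 tilt [ 0.004 -0.006 -1.   ] F [-0.7 -1.2 -0.2] w 0.502 q [ 0.74  0.4  -0.63  1.92  0.31  0.91  0.01]
6 rows
travel [[0.0236, 0.0867, -0.1178], [0.0238, 0.1002, -0.1065], [0.0239, 0.1123, -0.0936], [0.024, 0.1227, -0.0794], [0.1083, 0.0, 0.0], [0.1083, 0.0, 0.0]] rot [[-0.0384, 0.0006, -0.0002], [-0.0384, 0.0006, -0.0002], [-0.0384, 0.0006, -0.0002], [-0.0384, 0.0006, -0.0002], [0.0, 0.0, 0.0], [0.0, 0.0, 0.0]]
```

Request:
{"name": "carry_out", "arguments": {"travel": [[0.0236, 0.0867, -0.118], [0.0238, 0.1, -0.1065], [0.024, 0.112, -0.0936], [0.024, 0.123, -0.0794], [0.108, 0, 0], [0.108, 0, 0], [0, 0, 0]], "delta_rot": [[-0.0384, 0.0006, -0.0002], [-0.0384, 0.0006, -0.0002], [-0.0384, 0.0006, -0.0002], [-0.0384, 0.0006, -0.0002], [0, 0, 0], [0, 0, 0], [0, 0, 0]], "jaw": [0.5, 0.5, 0.5, 0.5, 0.5, 0.5, 0.5]}}

```text
clock: 2.58
tcp_pos: [0.5658, -0.0067, 0.0837]
eef_rot: [0.787, 1.422, -0.781]
wrist_force: [-0.3, -0.3, -0.2]
gripper_width: 0.498
```

```bash
python3 - <<'E'
from h import *
pr(); plan([((.561,-.017,.085),31),((.561,-.017,.056),31,.015)])
shot('scene','k1',(290,120,410,240),6);shot('top','k1t',(290,170,400,260),7)
E
```

```text
t 2.58 tcp [ 0.5658 -0.0067  0.0837] yaw 32.33 tilt [ 0.004  0.002 -1.   ] F [-0.3 -0.3 -0.2] w 0.498 q [ 0.39  0.65 -0.68  1.85  0.53  0.83  0.01]
3 rows
travel [[-0.0045, -0.0319, 0.0205], [0.0483, 0.0, 0.0], [0.0483, 0.0, 0.0]] rot [[0.0074, 0.0002, -0.0013], [0.0, 0.0, 0.0], [0.0, 0.0, 0.0]]
```

View pics/k1.png

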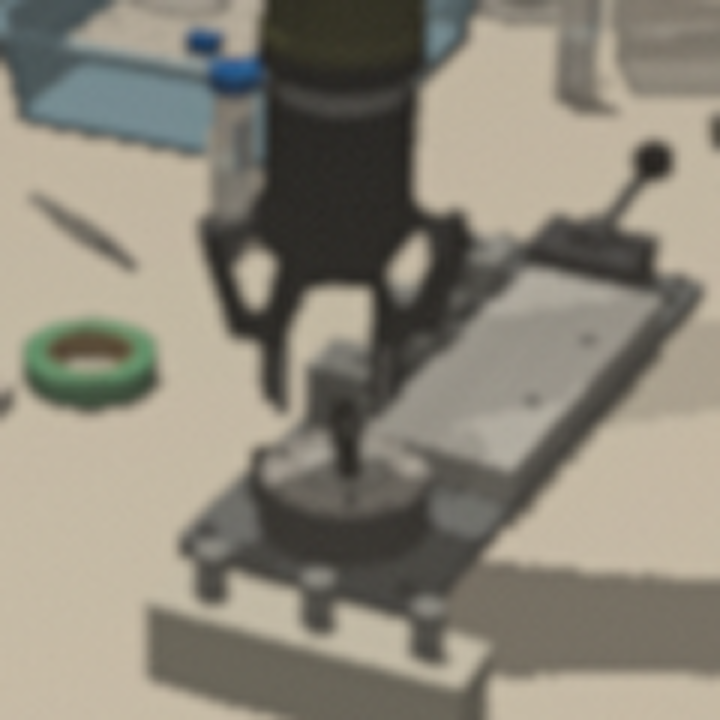

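View pics/k1t.png

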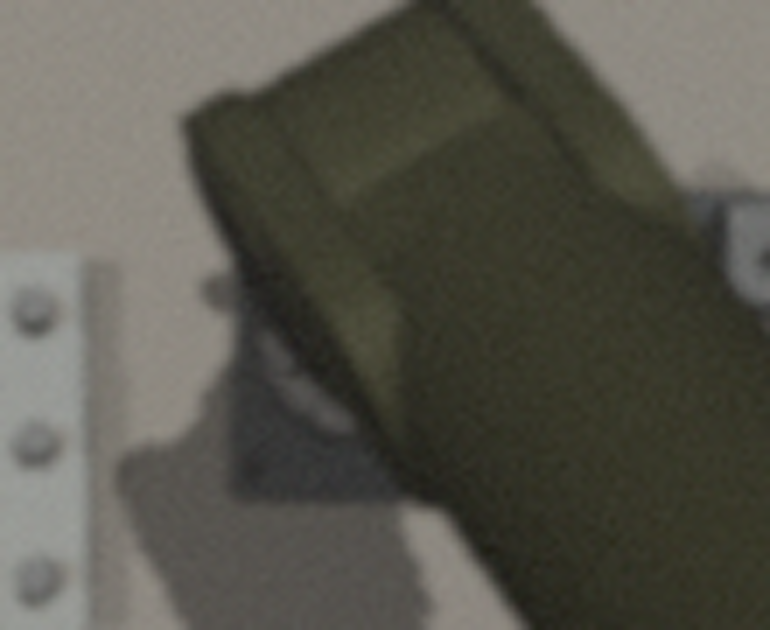

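Request:
{"name": "carry_out", "arguments": {"travel": [[-0.0045, -0.032, 0.0205], [0, 0, 0]], "delta_rot": [[0.0074, 0.0002, -0.0013], [0, 0, 0]], "jaw": [0.5, 0.5]}}

```text
clock: 2.92
tcp_pos: [0.5634, -0.0185, 0.0899]
eef_rot: [0.807, 1.41, -0.802]
wrist_force: [0.2, 0.6, 0.1]
gripper_width: 0.497
```

```bash
python3 - <<'E'
from h import *
pr(); plan([((.561,-.017,.056),31,.015)])
im=shot('scene','k2',(310,150,390,220),10)
p,Rc,s=cur()
for d in (-.021,0,.021): print(proj('scene',p+Rc.apply([0,d,0])))
print('knob grip proj',proj('scene',[.561,-.017,.075]))
E
```

```text
t 2.92 tcp [ 0.5634 -0.0185  0.0899] yaw 30.77 tilt [ 0.007 -0.001 -1.   ] F [0.2 0.6 0.1] w 0.497 q [ 0.42  0.63 -0.68  1.85  0.52  0.84  0.01]
3 rows
travel [[0.0377, -0.0016, -0.003], [0.0377, -0.0015, -0.0029], [0.0377, -0.0015, -0.0029]] rot [[-0.0004, 0.0005, -0.0006], [-0.0004, 0.0005, -0.0006], [-0.0004, 0.0005, -0.0006]]
[[353.54034565 184.27877944]]
[[346.65140522 184.37791513]]
[[339.75400444 184.47715657]]
knob grip proj [[347.19091597 188.99301341]]
```

View pics/k2.png

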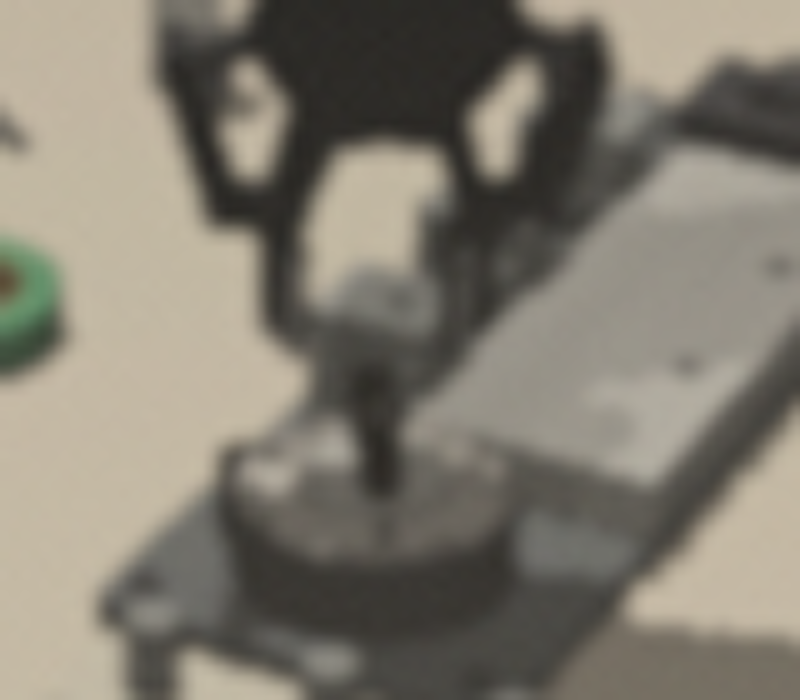

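The view shows the bar top at about (347,189), between the fingers, as predicted. I'll go down and grip.

Request:
{"name": "carry_out", "arguments": {"travel": [[0.038, -0.002, -0.003], [0.038, -0.002, -0.003], [0.036, -0.001, -0.003], [0, 0, 0]], "delta_rot": [[0, 0.0005, -0.0006], [0, 0.0005, -0.0006], [0, 0.0005, -0.0006], [0, 0, 0]], "jaw": [0.5, 0.5, 0.5, 0.5]}}

```text
clock: 3.48
tcp_pos: [0.5609, -0.0161, 0.0541]
eef_rot: [0.805, 1.417, -0.804]
wrist_force: [-0.8, 0.2, 0.5]
gripper_width: 0.496
```

```bash
python3 - <<'E'
from h import *
pr(); plan([((.561,-.017,.056),31,.015)])
E
```

```text
t 3.48 tcp [ 0.5609 -0.0161  0.0541] yaw 30.83 tilt [ 0.     0.001 -1.   ] F [-0.8  0.2  0.5] w 0.496 q [ 0.39  0.68 -0.64  1.88  0.57  0.77 -0.03]
1 rows
travel [[-0.0063, -0.0012, 0.0029]] rot [[-0.001, -0.0003, -0.0003]]
```

Request:
{"name": "carry_out", "arguments": {"travel": [[-0.006, -0.001, 0.003], [0, 0, 0], [0, 0, 0], [0, 0, 0], [0, 0, 0]], "delta_rot": [[0, 0, 0], [0, 0, 0], [0, 0, 0], [0, 0, 0], [0, 0, 0]], "jaw": [0.6, 0.75, 0.9, 1.0, 1.0], "squeeze": 30}}

```text
clock: 4.1
tcp_pos: [0.5604, -0.0172, 0.0563]
eef_rot: [0.804, 1.418, -0.804]
wrist_force: [-0.7, -0.5, -2.4]
gripper_width: 0.129
```

```bash
python3 - <<'E'
from h import *
pr()
E
```

```text
t 4.1 tcp [ 0.5604 -0.0172  0.0563] yaw 30.84 tilt [-0.001  0.    -1.   ] F [-0.7 -0.5 -2.4] w 0.129 q [ 0.39  0.68 -0.64  1.88  0.56  0.78 -0.02]
```

Request:
{"name": "carry_out", "arguments": {"travel": [[0, 0, 0], [0, 0, 0], [0, 0, 0], [0, 0, 0], [0, 0, 0], [0, 0, 0], [0, 0, 0], [0, 0, 0], [0, 0, 0]], "delta_rot": [[0.03, 0, 0], [0.04, 0, 0], [0.04, 0, 0], [0.04, 0, 0], [0.04, 0, 0], [0.04, 0, 0], [0.04, 0, 0], [0.04, 0, 0], [0, 0, 0]], "jaw": [1, 1, 1, 1, 1, 1, 1, 1, 1]}}

```text
clock: 5.22
tcp_pos: [0.5619, -0.0172, 0.0563]
eef_rot: [1.545, 0.952, -1.541]
wrist_force: [-0.3, -0.2, -1.8]
gripper_width: 0.129
```

```bash
python3 - <<'E'
from h import *
pr(); plan([((.5604,-.0172,.0563),-91.1)],rot=7)
E
```

```text
t 5.22 tcp [ 0.5619 -0.0172  0.0563] yaw -26.64 tilt [ 0.002  0.001 -1.   ] F [-0.3 -0.2 -1.8] w 0.129 q [ 0.22  0.62 -0.36  1.88  0.33  0.69 -0.8 ]
10 rows
travel [[-0.0, -0.0005, 0.0002], [-0.0, -0.0004, 0.0003], [-0.0, -0.0004, 0.0003], [-0.0, -0.0004, 0.0004], [-0.0, -0.0003, 0.0004], [-0.0, -0.0003, 0.0004], [-0.0, -0.0002, 0.0005], [-0.0, -0.0002, 0.0005], [-0.0, -0.0001, 0.0005], [-0.0, -0.0, 0.0005]] rot [[0.0358, -0.0001, -0.0], [0.0358, -0.0001, -0.0], [0.0358, -0.0001, -0.0], [0.0358, -0.0001, -0.0], [0.0358, -0.0001, -0.0], [0.0358, -0.0001, -0.0], [0.0358, -0.0001, -0.0], [0.0358, -0.0001, -0.0], [0.0358, -0.0001, -0.0], [0.0358, -0.0001, -0.0]]
```

Request:
{"name": "carry_out", "arguments": {"travel": [[0, 0, 0], [0, 0, 0], [0, 0, 0], [0, 0, 0], [0, 0, 0], [0, 0, 0], [0, 0, 0], [0, 0, 0], [0, 0, 0], [0, 0, 0]], "delta_rot": [[0.036, 0, 0], [0.036, 0, 0], [0.036, 0, 0], [0.036, 0, 0], [0.036, 0, 0], [0.036, 0, 0], [0.036, 0, 0], [0.036, 0, 0], [0.036, 0, 0], [0.03, 0, 0]], "jaw": [1, 1, 1, 1, 1, 1, 1, 1, 1, 1]}}

```text
clock: 6.48
tcp_pos: [0.5627, -0.0186, 0.0563]
eef_rot: [-2.221, 0.008, 2.215]
wrist_force: [-0.0, -1.6, -0.3]
gripper_width: 0.134
```

Request:
{"name": "carry_out", "arguments": {"travel": [[0, 0, 0]], "delta_rot": [[0, 0, 0]], "jaw": [1]}}

```text
clock: 6.6
tcp_pos: [0.5627, -0.0186, 0.0563]
eef_rot: [-2.222, 0.005, 2.217]
wrist_force: [0.4, -1.6, -0.6]
gripper_width: 0.132
```

```bash
python3 - <<'E'
from h import *
pr(); shot('scene','k3',(310,150,390,220),10)
E
```

```text
t 6.6 tcp [ 0.5627 -0.0186  0.0563] yaw -90.22 tilt [ 0.002 -0.    -1.   ] F [ 0.4 -1.6 -0.6] w 0.132 q [ 0.01  0.61 -0.04  1.88  0.03  0.65 -1.62]
```

View pics/k3.png

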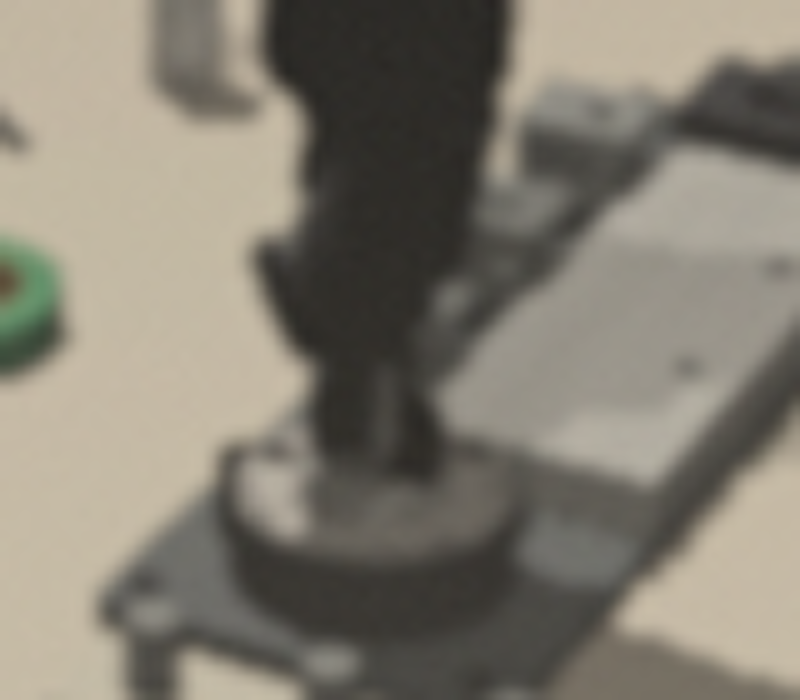

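Request:
{"name": "carry_out", "arguments": {"travel": [[0, 0, 0], [0, 0, 0], [0, 0, 0]], "delta_rot": [[0.005, 0, 0], [0, 0, 0], [0, 0, 0]], "jaw": [1, 1, 1]}}

```text
clock: 7.02
tcp_pos: [0.5627, -0.0186, 0.0563]
eef_rot: [-2.217, 0.016, 2.212]
wrist_force: [-0.3, -1.8, -1.1]
gripper_width: 0.128
```

```bash
python3 - <<'E'
from h import *
pr()
E
```

```text
t 7.03 tcp [ 0.5627 -0.0186  0.0563] yaw -90.84 tilt [ 0.002  0.    -1.   ] F [-0.3 -1.8 -1.1] w 0.128 q [ 0.01  0.61 -0.03  1.88  0.03  0.65 -1.63]
```

Request:
{"name": "carry_out", "arguments": {"travel": [[0, 0, 0], [0, 0, 0], [0, 0, 0], [-0.1, 0, 0], [-0.15, 0, 0], [-0.1, 0, 0]], "delta_rot": [[0, 0, 0], [0, 0, 0], [0, 0, 0], [0, 0, 0], [0, 0, 0], [0, 0, 0]], "jaw": [0.8, 0.6, 0.5, 0.5, 0.5, 0.5]}}

```text
clock: 7.78
tcp_pos: [0.5615, -0.0176, 0.1619]
eef_rot: [-2.212, 0.013, 2.217]
wrist_force: [-0.6, 0.2, -0.4]
gripper_width: 0.503
```

```bash
python3 - <<'E'
from h import *
pr(); plan([((.441,.241,.12),-91+90),((.441,.241,.08),83.4)])
E
```

```text
t 7.78 tcp [ 0.5615 -0.0176  0.1619] yaw -90.73 tilt [-0.002  0.001 -1.   ] F [-0.6  0.2 -0.4] w 0.503 q [ 0.01  0.47 -0.04  1.77  0.02  0.9  -1.62]
20 rows
travel [[0.0141, -0.0857, 0.0412], [0.0141, -0.0911, 0.0274], [0.0141, -0.0942, 0.0128], [0.0141, -0.0951, -0.002], [0.014, -0.0936, -0.0168], [0.014, -0.0898, -0.0312], [0.014, -0.0839, -0.0448], [0.014, -0.0758, -0.0574], [0.014, -0.066, -0.0685], [0.014, -0.0545, -0.078]] rot [[-0.0498, 0.0, 0.0001], [-0.0498, 0.0, 0.0001], [-0.0498, 0.0, 0.0001], [-0.0498, 0.0, 0.0001], [-0.0498, 0.0, 0.0001], [-0.0498, 0.0, 0.0001], [-0.0498, 0.0, 0.0001], [-0.0498, 0.0, 0.0001], [-0.0498, 0.0, 0.0001], [-0.0498, 0.0, 0.0001]]
travel [[0.0133, 0.0, 0.0], [0.0133, 0.0, 0.0], [0.0133, 0.0, 0.0], [0.0133, 0.0, 0.0], [0.0133, 0.0, 0.0], [0.0133, 0.0, 0.0], [0.0133, 0.0, 0.0], [0.0133, 0.0, 0.0], [0.0133, 0.0, 0.0], [0.0133, 0.0, 0.0]] rot [[-0.0469, 0.0, 0.0], [-0.0469, 0.0, 0.0], [-0.0469, 0.0, 0.0], [-0.0469, 0.0, 0.0], [-0.0469, 0.0, 0.0], [-0.0469, 0.0, 0.0], [-0.0469, 0.0, 0.0], [-0.0469, 0.0, 0.0], [-0.0469, 0.0, 0.0], [-0.0469, 0.0, 0.0]]
```

Request:
{"name": "carry_out", "arguments": {"travel": [[0.005, -0.086, 0.041], [0.005, -0.091, 0.027], [0.005, -0.094, 0.013], [0.005, -0.095, -0.002], [0.005, -0.094, -0.017], [0.01, -0.09, -0.031], [0.014, -0.084, -0.045], [0.014, -0.076, -0.057], [0.014, -0.066, -0.0685], [0.014, -0.0545, -0.078]], "delta_rot": [[-0.05, 0, 0], [-0.05, 0, 0], [-0.05, 0, 0], [-0.05, 0, 0], [-0.05, 0, 0], [-0.05, 0, 0], [-0.05, 0, 0], [-0.05, 0, 0], [-0.05, 0, 0], [-0.05, 0, 0]], "jaw": [0.5, 0.5, 0.5, 0.5, 0.5, 0.5, 0.5, 0.5, 0.5, 0.5]}}

```text
clock: 9.02
tcp_pos: [0.4352, 0.2444, 0.1383]
eef_rot: [1.19, 1.218, -1.176]
wrist_force: [-0.1, -0.0, -0.2]
gripper_width: 0.504
```

Request:
{"name": "carry_out", "arguments": {"travel": [[0.0, 0, 0], [0, 0, 0], [0, 0, 0], [0, 0, 0], [0, 0, 0], [0, 0, 0], [0, 0, 0], [0, 0, 0], [0, 0, 0]], "delta_rot": [[-0.05, 0, 0], [-0.05, 0, 0], [-0.05, 0, 0], [-0.05, 0, 0], [-0.05, 0, 0], [-0.05, 0, 0], [-0.05, 0, 0], [-0.05, 0, 0], [-0.05, 0, 0]], "jaw": [0.5, 0.5, 0.5, 0.5, 0.5, 0.5, 0.5, 0.5, 0.5]}}

```text
clock: 10.15
tcp_pos: [0.4338, 0.2474, 0.1392]
eef_rot: [0.057, 1.558, -0.052]
wrist_force: [0.1, -0.2, -0.2]
gripper_width: 0.498
```

```bash
python3 - <<'E'
from h import *
pr(); plan([((.441,.241,.08),83.4)])
shot('top','k4',(322,197,362,237),16); shot('top','k4b',(170,170,320,290),5); shot('scene','k4s',(240,180,400,300),5)
E
```

```text
t 10.15 tcp [0.4338 0.2474 0.1392] yaw 86.0 tilt [ 0.012  0.003 -1.   ] F [ 0.1 -0.2 -0.2] w 0.498 q [ 0.04  0.54 -0.91  1.96  0.55  0.9   0.34]
2 rows
travel [[0.0988, -0.0102, 0.0115], [0.0988, -0.0097, 0.0123]] rot [[0.0072, 0.0019, -0.0006], [0.0072, 0.0019, -0.0006]]
```

View pics/k4.png

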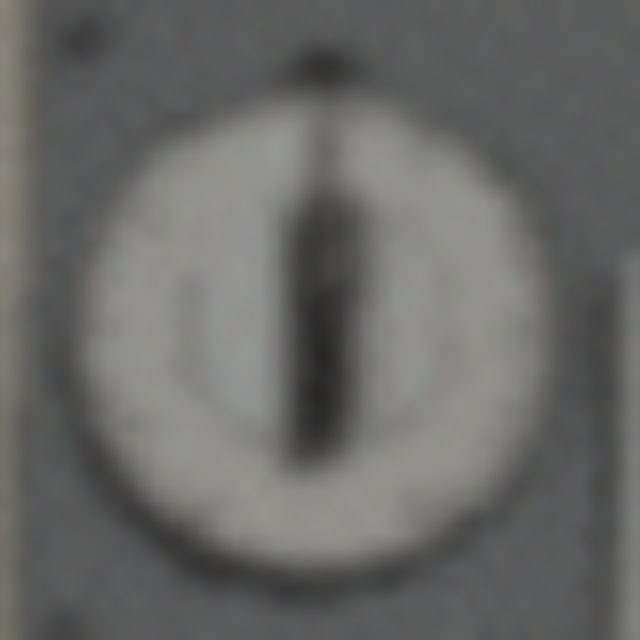

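View pics/k4b.png

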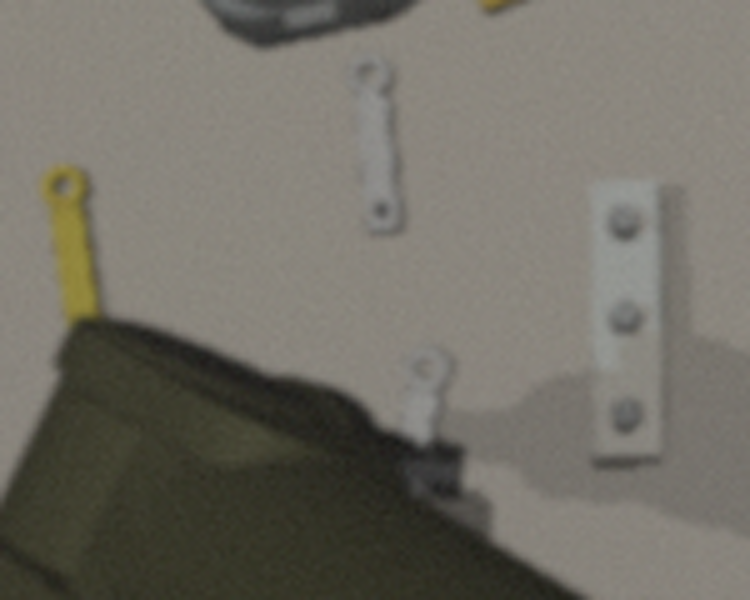

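View pics/k4s.png

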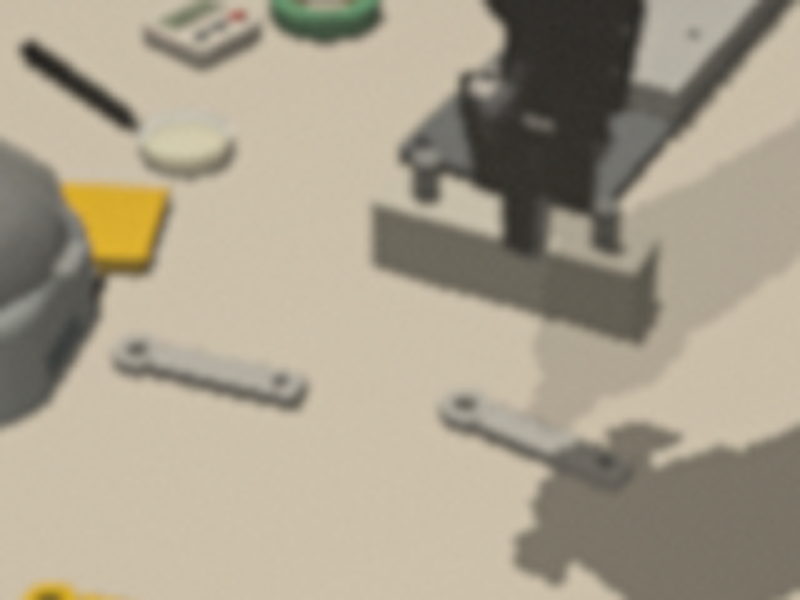

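Knob pointer at (342,205) lines up with the post, so it is at zero. Both links are where I measured them. Next is link B, with eye at (256,244) in top.

Request:
{"name": "carry_out", "arguments": {"travel": [[0.1, -0.01, 0.0115], [0.1, -0.01, 0.012], [0.06, 0, 0], [0, 0, 0]], "delta_rot": [[0.0072, 0.0019, -0.0006], [0.0072, 0.0019, -0.0006], [0, 0, 0], [0, 0, 0]], "jaw": [0.5, 0.5, 0.5, 0.5]}}

```text
clock: 10.8
tcp_pos: [0.442, 0.241, 0.0599]
eef_rot: [0.112, 1.567, -0.111]
wrist_force: [0.1, -0.3, 0.6]
gripper_width: 0.5
```

```bash
python3 - <<'E'
from h import *
pr(); plan([((.441,.241,.03),83.4),((.441,.241,.004),83.4,.013)])
shot('scene','l1',(300,210,400,300),8)
E
```

```text
t 10.8 tcp [0.442  0.241  0.0599] yaw 81.89 tilt [ 0.001  0.001 -1.   ] F [ 0.1 -0.3  0.6] w 0.5 q [-0.04  0.64 -0.79  2.03  0.68  0.75  0.18]
3 rows
travel [[0.0997, -0.0006, -0.0035], [0.0433, 0.0, 0.0], [0.0433, 0.0, 0.0]] rot [[-0.0084, 0.0004, -0.0003], [0.0, 0.0, 0.0], [0.0, 0.0, 0.0]]
```

View pics/l1.png

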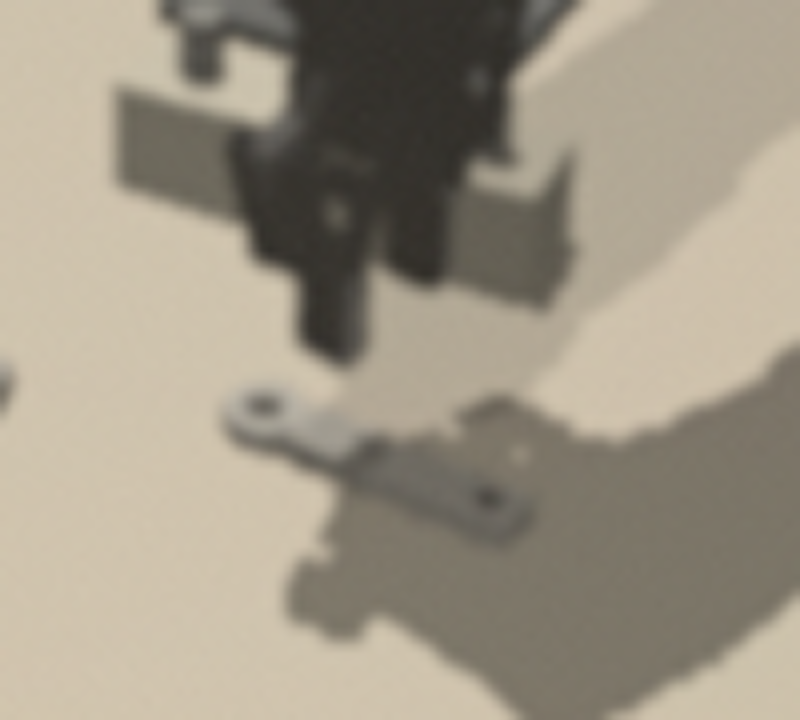

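Request:
{"name": "carry_out", "arguments": {"travel": [[0.1, -0.0006, -0.0035], [0.04, 0, 0], [0.04, 0, 0], [0, 0, 0]], "delta_rot": [[-0.008, 0, 0], [0, 0, 0], [0, 0, 0], [0, 0, 0]], "jaw": [0.5, 0.5, 0.5, 0.5]}}

```text
clock: 11.35
tcp_pos: [0.4438, 0.2432, 0.0086]
eef_rot: [0.098, 1.561, -0.091]
wrist_force: [1.0, -0.4, 0.4]
gripper_width: 0.499
```

```bash
python3 - <<'E'
from h import *
pr(); plan([((.441,.241,.004),83.4,.013)])
shot('scene','l2',(300,210,400,300),8)
E
```

```text
t 11.35 tcp [0.4438 0.2432 0.0086] yaw 83.08 tilt [ 0.008  0.004 -1.   ] F [ 1.  -0.4  0.4] w 0.499 q [-0.1   0.71 -0.7   2.07  0.79  0.64  0.1 ]
1 rows
travel [[0.0152, -0.0084, -0.0086]] rot [[-0.0018, 0.0024, -0.0015]]
```

View pics/l2.png

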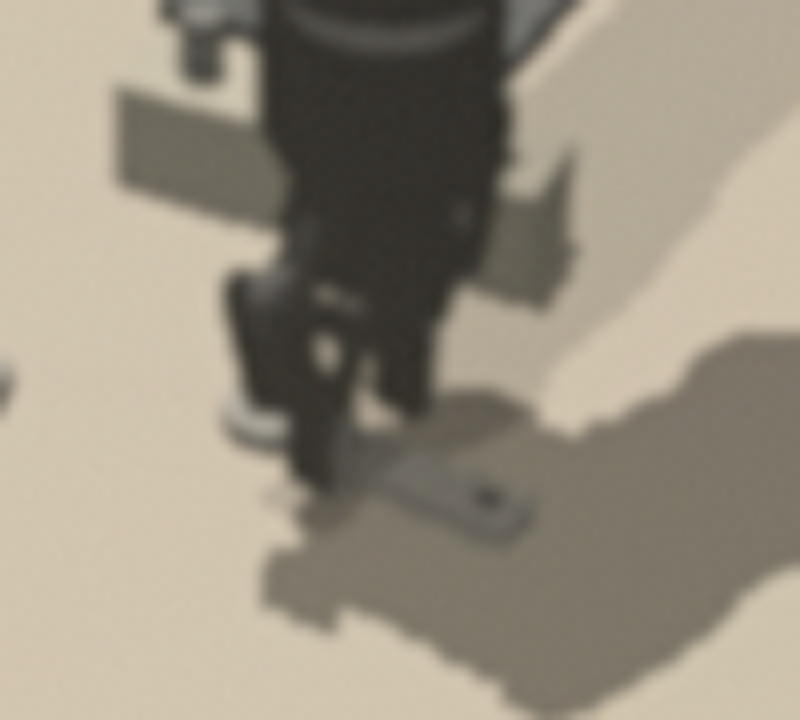

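Request:
{"name": "carry_out", "arguments": {"travel": [[0.014, -0.0084, -0.0086], [0, 0, 0], [0, 0, 0], [0, 0, 0], [0, 0, 0]], "delta_rot": [[-0.0018, 0.0024, -0.0015], [0, 0, 0], [0, 0, 0], [0, 0, 0], [0, 0, 0]], "jaw": [0.5, 0.6, 0.8, 1.0, 1.0], "squeeze": 50}}

```text
clock: 12.02
tcp_pos: [0.4419, 0.2415, 0.0061]
eef_rot: [0.092, 1.567, -0.09]
wrist_force: [0.6, -0.4, -1.0]
gripper_width: 0.208
```

```bash
python3 - <<'E'
from h import *
pr(); 
shot('scene','l3',(300,210,400,300),8)
E
```

```text
t 12.03 tcp [0.4419 0.2415 0.0061] yaw 83.38 tilt [ 0.002  0.001 -1.   ] F [ 0.6 -0.4 -1. ] w 0.208 q [-0.1   0.72 -0.7   2.07  0.79  0.64  0.11]
```

View pics/l3.png

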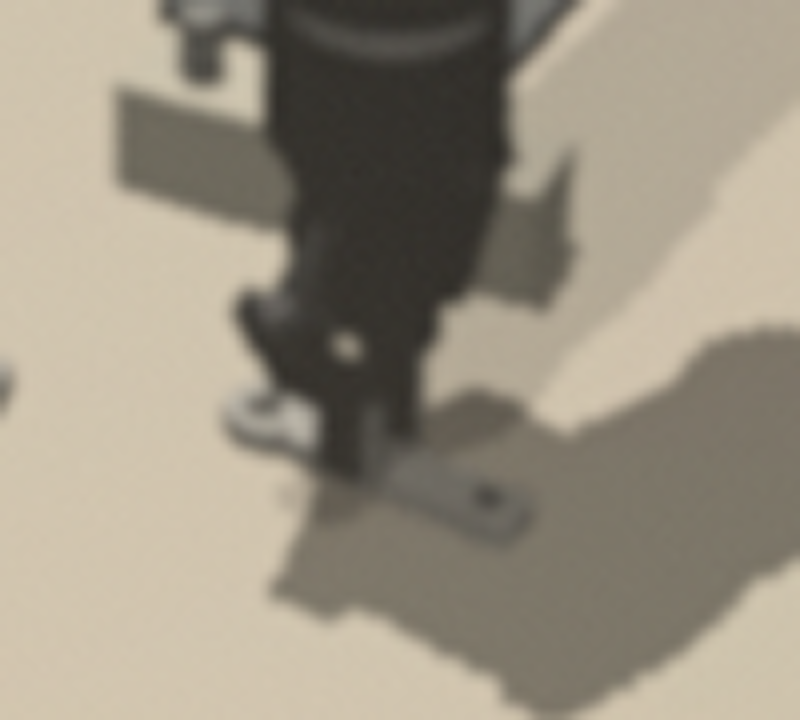

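Request:
{"name": "carry_out", "arguments": {"travel": [[0, 0, 0], [0, 0, 0], [0.014, -0.001, 0.001], [0, 0, 0], [0, 0, 0], [0, 0, 0], [0, 0, 0]], "delta_rot": [[0, 0, 0], [0, 0, 0], [0, 0.0006, 0], [0, 0, 0], [0, 0, 0], [0, 0, 0], [0, 0, 0]], "jaw": [0.7, 0.7, 0.7, 0.7, 1.0, 1.0, 1.0], "squeeze": 60}}

```text
clock: 12.95
tcp_pos: [0.4423, 0.2413, 0.0019]
eef_rot: [0.092, 1.568, -0.089]
wrist_force: [0.5, 0.7, -0.6]
gripper_width: 0.209
```

```bash
python3 - <<'E'
from h import *
pr(); 
E
```

```text
t 12.95 tcp [0.4423 0.2413 0.0019] yaw 83.39 tilt [ 0.001  0.001 -1.   ] F [ 0.5  0.7 -0.6] w 0.209 q [-0.1   0.73 -0.7   2.07  0.8   0.63  0.1 ]
```

```bash
python3 - <<'E'
from h import *
s=np.load('pics/sceneavg0.npy').astype(np.float32); gs=s.mean(2)
g=np.load('pics/topavg0.npy').astype(np.float32).mean(2)
for P in [(.5955,-.1085,.056),(.594,-.1885,.056),(.592,-.2685,.056)]: print(proj('scene',P))
crop(np.clip(s*1.2,0,255).astype(np.uint8),'f0',(335,150,395,195),13)
E
```

```text
[[349.30848237 179.33896989]]
[[359.66204844 169.53817496]]
[[369.37222571 160.50125527]]
```

View pics/f0.png

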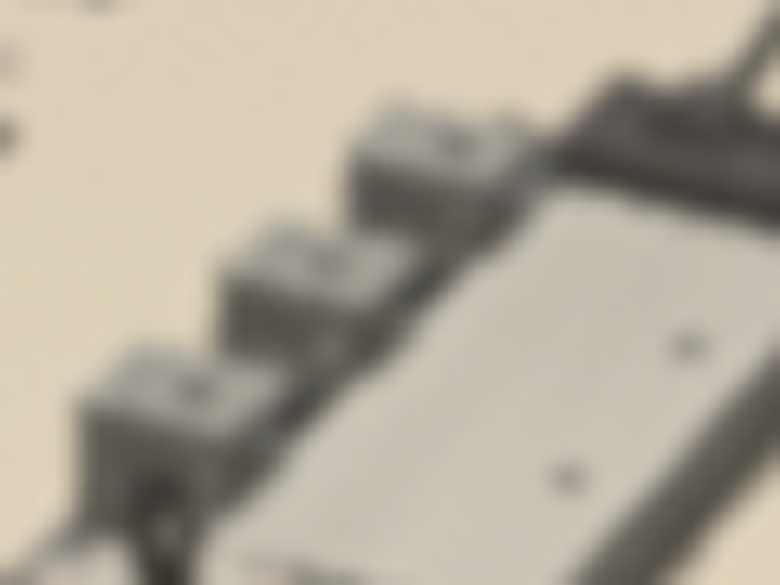

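```bash
python3 - <<'E'
from h import *
plan([((.442,.241,.12),83.4),((.500,-.1067,.12),88.9)],step=.045)
E
```

```text
11 rows
travel [[-0.1312, -0.0001, -0.0002], [-0.1312, -0.0002, -0.0002], [-0.1312, -0.0003, -0.0003], [0.0, -0.1411, 0.0407], [0.0, -0.1416, 0.039], [0.0, -0.1421, 0.0373], [0.0, -0.1425, 0.0356], [0.0, -0.1429, 0.0338], [0.0, -0.1433, 0.0321], [0.0, -0.1437, 0.0304]] rot [[-0.0, 0.0001, -0.0002], [-0.0, 0.0001, -0.0002], [-0.0, 0.0001, -0.0002], [-0.0038, 0.0, 0.0], [-0.0038, 0.0, 0.0], [-0.0038, 0.0, 0.0], [-0.0038, 0.0, 0.0], [-0.0038, 0.0, 0.0], [-0.0038, 0.0, 0.0], [-0.0038, 0.0, 0.0]]
travel [[0.0, -0.1441, 0.0287]] rot [[-0.0038, 0.0, 0.0]]
```

Request:
{"name": "carry_out", "arguments": {"travel": [[-0.08, 0, 0], [-0.14, 0, 0], [-0.14, 0, 0], [-0.03, 0, 0]], "delta_rot": [[0, 0, 0], [0, 0, 0], [0, 0, 0], [0, 0, 0]], "jaw": [1, 1, 1, 1]}}

```text
clock: 13.45
tcp_pos: [0.4412, 0.2407, 0.1205]
eef_rot: [0.09, 1.572, -0.09]
wrist_force: [0.6, 0.5, -0.7]
gripper_width: 0.214
```

Request:
{"name": "carry_out", "arguments": {"travel": [[0, -0.07, 0.02], [0, -0.141, 0.04], [0, -0.141, 0.038], [0, -0.142, 0.036], [0, -0.143, 0.034], [0, -0.143, 0.032], [0, -0.144, 0.03], [0, -0.144, 0.028], [0, -0.07, 0.015], [0, 0, 0]], "delta_rot": [[-0.0038, 0, 0], [-0.0038, 0, 0], [-0.0038, 0, 0], [-0.0038, 0, 0], [-0.0038, 0, 0], [-0.0038, 0, 0], [-0.0038, 0, 0], [-0.0038, 0, 0], [0, 0, 0], [0, 0, 0]], "jaw": [1, 1, 1, 1, 1, 1, 1, 1, 1, 1]}}

```text
clock: 14.7
tcp_pos: [0.4987, -0.1181, 0.1111]
eef_rot: [0.015, 1.584, -0.012]
wrist_force: [-0.4, 1.0, -0.2]
gripper_width: 0.209
```

```bash
python3 - <<'E'
from h import *
pr(); plan([((.504,-.1067,.09),88.9),((.504,-.1067,.06),88.9,.03),((.506,-.1068,.037),88.9,.013)])
shot('scene','l4',(300,120,420,220),7)
E
```

```text
t 14.7 tcp [ 0.4987 -0.1181  0.1111] yaw 89.04 tilt [-0.013  0.002 -1.   ] F [-0.4  1.  -0.2] w 0.209 q [ 0.79  0.62 -0.94  1.94  0.63  0.92  1.07]
4 rows
travel [[0.0703, 0.0382, 0.018], [0.1, 0.0, -0.0], [0.0383, -0.0001, 0.0033], [0.0383, -0.0001, 0.0033]] rot [[0.0008, -0.0041, -0.0005], [0.0, 0.0, 0.0], [0.0, 0.0, 0.0], [0.0, 0.0, 0.0]]
```

View pics/l4.png

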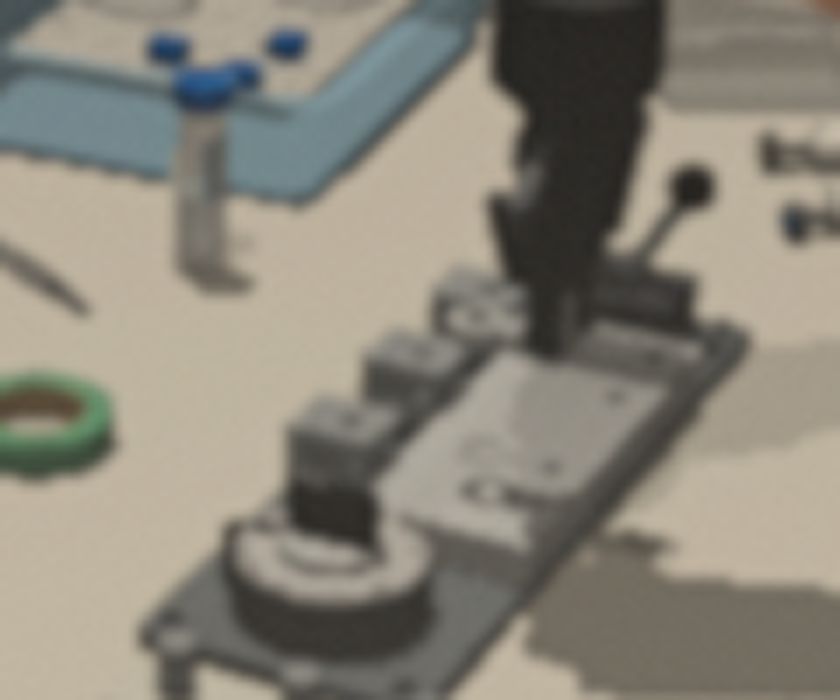

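Request:
{"name": "carry_out", "arguments": {"travel": [[0.07, 0.038, 0.018], [0.09, 0, 0], [0, 0, 0]], "delta_rot": [[0.0008, -0.004, -0.0005], [0, 0, 0], [0, 0, 0]], "jaw": [1, 1, 1]}}

```text
clock: 15.12
tcp_pos: [0.5032, -0.1006, 0.062]
eef_rot: [0.012, 1.571, -0.008]
wrist_force: [-1.4, -0.1, 0.1]
gripper_width: 0.21
```

```bash
python3 - <<'E'
from h import *
pr(); plan([((.504,-.1067,.045),88.9,.015),((.506,-.1068,.037),88.9,.01)])
E
```

```text
t 15.12 tcp [ 0.5032 -0.1006  0.062 ] yaw 89.27 tilt [-0.     0.002 -1.   ] F [-1.4 -0.1  0.1] w 0.21 q [ 0.71  0.68 -0.88  2.    0.73  0.81  0.96]
3 rows
travel [[0.0282, -0.0103, 0.0014], [0.0282, -0.0102, 0.0015], [0.0267, -0.0002, 0.0067]] rot [[0.001, -0.0, -0.0004], [0.001, -0.0, -0.0004], [0.0, 0.0, 0.0]]
```

Request:
{"name": "carry_out", "arguments": {"travel": [[0.028, -0.01, 0.0014], [0.028, -0.01, 0.0015], [0, 0, 0]], "delta_rot": [[0.001, 0, -0.0004], [0.001, 0, -0.0004], [0, 0, 0]], "jaw": [1, 1, 1]}}

```text
clock: 15.5
tcp_pos: [0.5049, -0.1054, 0.0458]
eef_rot: [0.013, 1.569, -0.014]
wrist_force: [-1.2, -0.3, -1.2]
gripper_width: 0.212
```

```bash
python3 - <<'E'
from h import *
pr(); plan([((.506,-.1068,.037),88.9,.01)])
shot('scene','l5',(330,140,400,200),11)
p,Rc,s=cur(); 
print(proj('scene',p+Rc.apply([0,0,.039])+[0,0,.008]), proj('scene',p-Rc.apply([0,0,.039])+[0,0,.008]))
E
```

```text
t 15.5 tcp [ 0.5049 -0.1054  0.0458] yaw 89.01 tilt [ 0.002 -0.    -1.   ] F [-1.2 -0.3 -1.2] w 0.212 q [ 0.69  0.7  -0.85  2.01  0.76  0.78  0.94]
1 rows
travel [[0.0293, -0.0046, 0.0037]] rot [[0.0006, 0.0006, 0.0001]]
[[363.53790898 183.80766803]] [[386.32674638 189.78759219]]
```

View pics/l5.png

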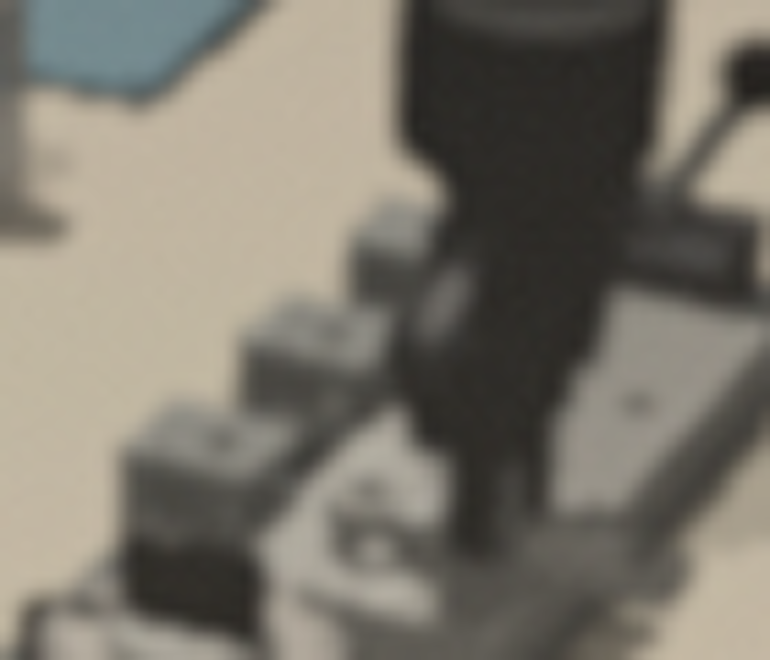

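Request:
{"name": "carry_out", "arguments": {"travel": [[0.015, -0.003, 0.002], [0.015, -0.0016, 0.002], [0, 0, 0]], "delta_rot": [[0, 0.0006, 0], [0, 0, 0], [0, 0, 0]], "jaw": [1, 1, 1]}}

```text
clock: 15.92
tcp_pos: [0.5068, -0.107, 0.0371]
eef_rot: [0.014, 1.569, -0.014]
wrist_force: [0.4, 0.2, -1.5]
gripper_width: 0.206
```

```bash
python3 - <<'E'
from h import *
pr(); plan([((.53,-.1073,.037),88.9,.012),((.548,-.1076,.037),88.9,.01)])
E
```

```text
t 15.93 tcp [ 0.5068 -0.107   0.0371] yaw 88.97 tilt [ 0.001 -0.    -1.   ] F [ 0.4  0.2 -1.5] w 0.206 q [ 0.69  0.72 -0.84  2.01  0.78  0.77  0.93]
4 rows
travel [[0.0002, 0.0003, 0.0387], [0.0002, 0.0003, 0.0387], [0.0, 0.0001, 0.03], [0.0, 0.0001, 0.03]] rot [[0.0002, 0.0002, 0.0001], [0.0002, 0.0002, 0.0001], [0.0, 0.0, 0.0], [0.0, 0.0, 0.0]]
```

Request:
{"name": "carry_out", "arguments": {"travel": [[0, 0.0003, 0.035], [0, 0.0003, 0.035], [0, 0, 0.03], [0, 0, 0.03], [0, 0, 0]], "delta_rot": [[0, 0.0002, 0], [0, 0.0002, 0], [0, 0, 0], [0, 0, 0], [0, 0, 0]], "jaw": [1, 1, 1, 1, 1]}}

```text
clock: 16.55
tcp_pos: [0.5497, -0.1074, 0.0373]
eef_rot: [0.014, 1.569, -0.014]
wrist_force: [-0.4, -0.2, -1.3]
gripper_width: 0.207
```

```bash
python3 - <<'E'
from h import *
pr(); plan([((.5575,-.1078,.037),88.9,.005)])
E
```

```text
t 16.55 tcp [ 0.5497 -0.1074  0.0373] yaw 88.96 tilt [ 0.001  0.    -1.   ] F [-0.4 -0.2 -1.3] w 0.207 q [ 0.66  0.76 -0.84  1.9   0.76  0.83  0.97]
2 rows
travel [[0.0006, -0.0005, 0.013], [0.0006, -0.0005, 0.013]] rot [[0.0002, 0.0002, -0.0], [0.0002, 0.0002, -0.0]]
```

Request:
{"name": "carry_out", "arguments": {"travel": [[0, -0.0005, 0.012], [0, 0, 0.01], [0, 0, 0]], "delta_rot": [[0, 0, 0], [0, 0, 0], [0, 0, 0]], "jaw": [1, 1, 1]}}

```text
clock: 16.92
tcp_pos: [0.5561, -0.1077, 0.0372]
eef_rot: [0.014, 1.57, -0.014]
wrist_force: [-0.3, -0.1, -0.9]
gripper_width: 0.214
```

Request:
{"name": "carry_out", "arguments": {"travel": [[0, 0, 0.005], [0, 0, 0]], "delta_rot": [[0, 0, 0], [0, 0, 0]], "jaw": [1, 1]}}

```text
clock: 17.18
tcp_pos: [0.5565, -0.1078, 0.037]
eef_rot: [0.014, 1.572, -0.014]
wrist_force: [0.2, 0.2, -1.4]
gripper_width: 0.211
```

Request:
{"name": "carry_out", "arguments": {"travel": [[0, 0, 0.005], [0, 0, 0]], "delta_rot": [[0, 0, 0], [0, 0, 0]], "jaw": [1, 1]}}

```text
clock: 17.42
tcp_pos: [0.5566, -0.1078, 0.0367]
eef_rot: [0.013, 1.575, -0.014]
wrist_force: [-0.7, 0.0, -0.7]
gripper_width: 0.211
```

Request:
{"name": "carry_out", "arguments": {"travel": [[0, 0, 0.01], [0, 0, 0.01]], "delta_rot": [[0, 0, 0], [0, 0, 0]], "jaw": [1, 1]}}

```text
clock: 17.68
tcp_pos: [0.5567, -0.1079, 0.0359]
eef_rot: [0.011, 1.586, -0.016]
wrist_force: [-13.2, 0.5, 11.7]
gripper_width: 0.208
```

```bash
python3 - <<'E'
from h import *
pr()
shot('scene','l6',(330,140,400,200),11)
shot('top','l6t',(340,180,440,250),8)
E
```

```text
t 17.68 tcp [ 0.5567 -0.1079  0.0359] yaw 89.02 tilt [-0.016 -0.003 -1.   ] F [-13.2   0.5  11.7] w 0.208 q [ 0.65  0.78 -0.83  1.86  0.75  0.87  0.98]
```

View pics/l6.png

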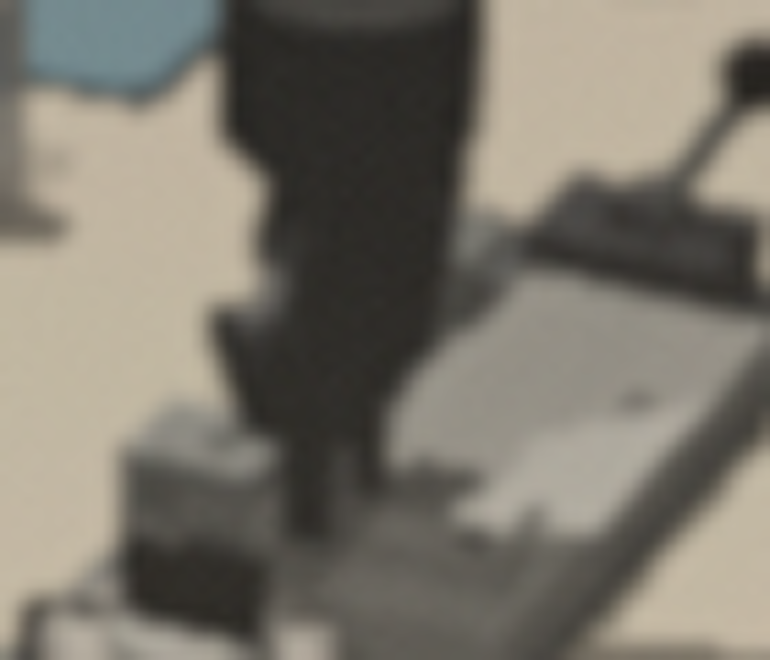

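The web stopped the link (13 N) at TCP x 0.5566. I'll back off about 1 mm, level the tool and release.

```bash
python3 - <<'E'
from h import *
plan([((.5556,-.1078,.0372),88.9)])
E
```

```text
1 rows
travel [[-0.0042, 0.0004, -0.0037]] rot [[0.0007, -0.005, 0.0009]]
```

Request:
{"name": "carry_out", "arguments": {"travel": [[-0.0042, 0.0004, -0.004], [0, 0, 0]], "delta_rot": [[0.0007, -0.005, 0.0009], [0, 0, 0]], "jaw": [1, 1]}}

```text
clock: 18.02
tcp_pos: [0.5563, -0.1078, 0.0376]
eef_rot: [0.015, 1.568, -0.015]
wrist_force: [-0.5, 0.2, -1.3]
gripper_width: 0.212
```

```bash
python3 - <<'E'
from h import *
pr();plan([((.5556,-.1078,.0372),88.9)])
E
```

```text
t 18.02 tcp [ 0.5563 -0.1078  0.0376] yaw 88.89 tilt [ 0.002  0.    -1.   ] F [-0.5  0.2 -1.3] w 0.212 q [ 0.65  0.77 -0.83  1.88  0.76  0.84  0.97]
1 rows
travel [[0.0012, -0.0, -0.0024]] rot [[-0.0, 0.0007, -0.0]]
```

Request:
{"name": "carry_out", "arguments": {"travel": [[0.004, 0, -0.0028], [0, 0, 0], [0, 0, 0], [0, 0, 0], [-0.1, 0, 0], [-0.15, 0, 0], [-0.08, 0, 0]], "delta_rot": [[0, 0.0007, 0], [0, 0, 0], [0, 0, 0], [0, 0, 0], [0, 0, 0], [0, 0, 0], [0, 0, 0]], "jaw": [1, 0.8, 0.6, 0.6, 0.6, 0.6, 0.6]}}

```text
clock: 18.9
tcp_pos: [0.5561, -0.1075, 0.1364]
eef_rot: [0.016, 1.572, -0.013]
wrist_force: [0.6, 0.0, -0.5]
gripper_width: 0.399
```

```bash
python3 - <<'E'
from h import *
pr()
g=np.load('pics/topavg0.npy').astype(np.float32).mean(2)
# block outline & pins: block bright mask
t=np.load('pics/topavg0.npy').astype(np.float32)
m=np.zeros(g.shape,np.uint8); m[200:268,284:306]=(g[200:268,284:306]>126)*255
m=cv2.morphologyEx(m,cv2.MORPH_CLOSE,np.ones((9,9)))
c=max(cv2.findContours(m,0,1)[0],key=cv2.contourArea); e=cv2.minAreaRect(c); print(e,onplane('top',e[0],.044)[0]); 
b=cv2.boxPoints(e); print(onplane('top',b,.044))
E
```

```text
t 18.9 tcp [ 0.5561 -0.1075  0.1364] yaw 88.92 tilt [-0.001  0.002 -1.   ] F [ 0.6  0.  -0.5] w 0.399 q [ 0.72  0.66 -0.94  1.78  0.61  1.03  1.1 ]
((294.5, 232.0), (13.0, 54.0), 0.0) [0.51726539 0.1182813  0.044     ]
[[0.43922095 0.13523182 0.044     ]
 [0.59615316 0.13920245 0.044     ]
 [0.59673711 0.10104801 0.044     ]
 [0.43971056 0.09775692 0.044     ]]
```

```bash
python3 - <<'E'
from h import *
P=onplane('scene',[(324.6,211.4),(342.6,215.8),(360.6,220.3)],.070); print(P,np.diff(P,axis=0))
S=np.load('pics/sceneavg0.npy'); t=np.load('pics/topavg0.npy')
crop(np.clip(S*1.1,0,255).astype(np.uint8),'p0',(315,200,370,235),14)
crop(np.clip(t*1.6,0,255).astype(np.uint8),'p0t',(280,200,312,268),9)
for Q in [(.572,.117,.07),(.517,.118,.07),(.462,.118,.07)]: print(proj('scene',Q),proj('top',Q))
E
```

```text
[[0.56638121 0.12163044 0.07      ]
 [0.51175062 0.11801792 0.07      ]
 [0.45855971 0.11496794 0.07      ]] [[-0.05463059 -0.00361252  0.        ]
 [-0.05319091 -0.00304999  0.        ]]
[[323.5984967  210.12494771]] [[294.83354244 212.38754901]]
[[340.90320215 215.30865238]] [[294.03273258 231.63276148]]
[[359.00086084 220.50794818]] [[293.58184158 251.1288798 ]]
```

View pics/p0.png

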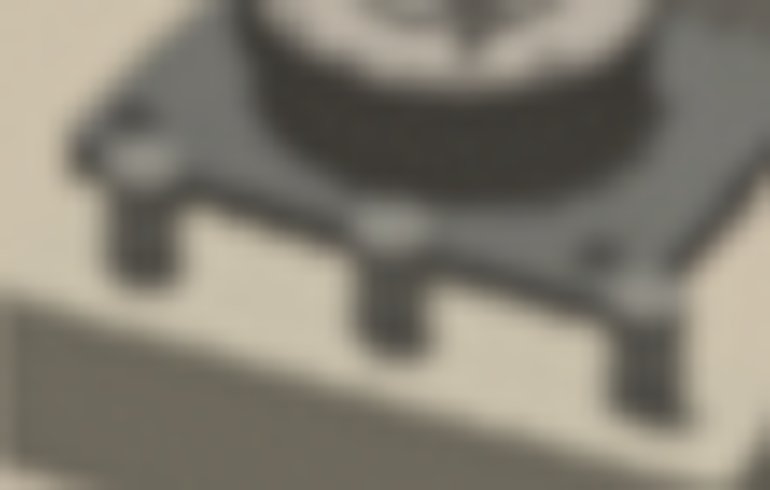

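View pics/p0t.png

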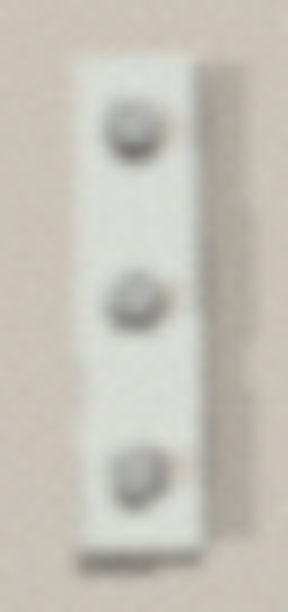

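```bash
python3 - <<'E'
from h import *
for a,b in [((324.5,210.8),(294.6,213.6)),((342.5,215.8),(294.9,232.6)),((360.6,220.7),(295.1,251.9))]:
    print(tri({'scene':a,'top':b}),onplane('scene',a,.07)[0],onplane('top',b,.07)[0])
pr()
plan([((.512,.117,.136),88.9)],step=.05)
E
```

```text
(array([0.56866631, 0.11767379, 0.0690993 ]), [np.float64(7.71687701886711e-05), np.float64(7.716877018891764e-05)]) [0.5680936  0.11895592 0.07      ] [0.56850597 0.11758596 0.07      ]
(array([0.51386912, 0.11539024, 0.06792426]), [np.float64(0.0005615460290748289), np.float64(0.0005615460290747214)]) [0.51199556 0.11815048 0.07      ] [0.5142908  0.11547443 0.07      ]
(array([0.45948505, 0.11365132, 0.0676691 ]), [np.float64(0.0004337423345479348), np.float64(0.00043374233454780215)]) [0.45776422 0.11678689 0.07      ] [0.45989638 0.11366797 0.07      ]
t 18.9 tcp [ 0.5561 -0.1075  0.1364] yaw 88.92 tilt [-0.001  0.002 -1.   ] F [ 0.6  0.  -0.5] w 0.399 q [ 0.72  0.66 -0.94  1.78  0.61  1.03  1.1 ]
5 rows
travel [[0.0006, 0.1491, -0.0322], [0.0005, 0.1491, -0.0322], [0.0005, 0.1491, -0.0322], [0.0004, 0.1491, -0.0323], [0.0003, 0.1491, -0.0323]] rot [[0.0, -0.0001, -0.0001], [0.0, -0.0001, -0.0001], [0.0, -0.0001, -0.0001], [0.0, -0.0001, -0.0001], [0.0, -0.0001, -0.0001]]
```

Request:
{"name": "carry_out", "arguments": {"travel": [[0, 0.1, -0.02], [0, 0.15, -0.032], [0, 0.15, -0.032], [0, 0.15, -0.032], [0, 0.15, -0.032], [0, 0.045, -0.01], [0, 0, 0]], "delta_rot": [[0, 0, 0], [0, 0, 0], [0, 0, 0], [0, 0, 0], [0, 0, 0], [0, 0, 0], [0, 0, 0]], "jaw": [0.5, 0.5, 0.5, 0.5, 0.5, 0.5, 0.5]}}

```text
clock: 19.77
tcp_pos: [0.515, 0.1226, 0.1399]
eef_rot: [0.019, 1.564, -0.016]
wrist_force: [0.1, -1.0, -0.0]
gripper_width: 0.502
```

```bash
python3 - <<'E'
from h import *
pr()
plan([((.513,.1165,.09),88.9),((.513,.1165,.049),88.9,.021)],step=.05)
im=shot('top','q1',(340,180,480,250),5)
E
```

```text
t 19.77 tcp [0.515  0.1226 0.1399] yaw 88.71 tilt [ 0.007  0.002 -1.   ] F [ 0.1 -1.  -0. ] w 0.502 q [ 0.32  0.59 -0.93  1.88  0.58  0.96  0.67]
4 rows
travel [[0.0831, -0.0104, -0.0037], [0.0831, -0.0103, -0.0034], [0.0683, 0.0, -0.0], [0.0683, 0.0, -0.0]] rot [[-0.0005, 0.0011, -0.0004], [-0.0005, 0.0011, -0.0004], [0.0, 0.0, 0.0], [0.0, 0.0, 0.0]]
```

View pics/q1.png

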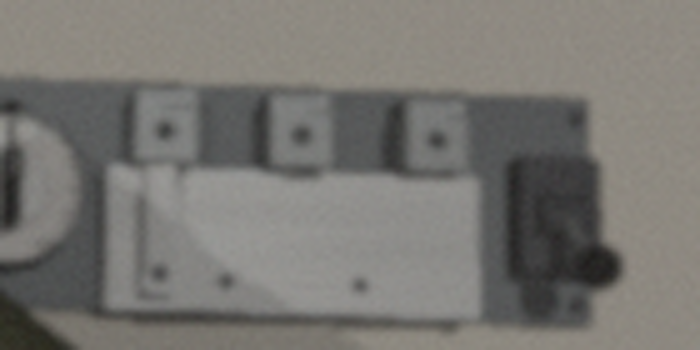

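Request:
{"name": "carry_out", "arguments": {"travel": [[0.083, -0.0104, -0.0037], [0.075, -0.01, -0.0034], [0, 0, 0]], "delta_rot": [[-0.0005, 0.001, -0.0004], [-0.0005, 0.001, -0.0004], [0, 0, 0]], "jaw": [0.5, 0.5, 0.5]}}

```text
clock: 20.2
tcp_pos: [0.5149, 0.1097, 0.0909]
eef_rot: [0.019, 1.57, -0.025]
wrist_force: [0.0, -0.8, -0.4]
gripper_width: 0.5
```

```bash
python3 - <<'E'
from h import *
pr()
plan([((.513,.1165,.051),88.9,.021)],step=.05)
g=np.load('pics/q1.npy').astype(float).mean(2); p=darkc(g,371.6,234.2,2); print(p,onplane('top',p,.043))
shot('scene','q2',(310,190,380,250),11)
E
```

```text
t 20.2 tcp [0.5149 0.1097 0.0909] yaw 88.4 tilt [ 0.    -0.003 -1.   ] F [ 0.  -0.8 -0.4] w 0.5 q [ 0.3   0.65 -0.88  1.94  0.65  0.87  0.62]
2 rows
travel [[0.0665, 0.0114, -0.0035], [0.0665, 0.0113, -0.0035]] rot [[-0.0014, 0.0001, 0.0005], [-0.0014, 0.0001, 0.0005]]
[371.33783784 234.10810811] [[ 0.51420767 -0.10620235  0.043     ]]
```

View pics/q2.png

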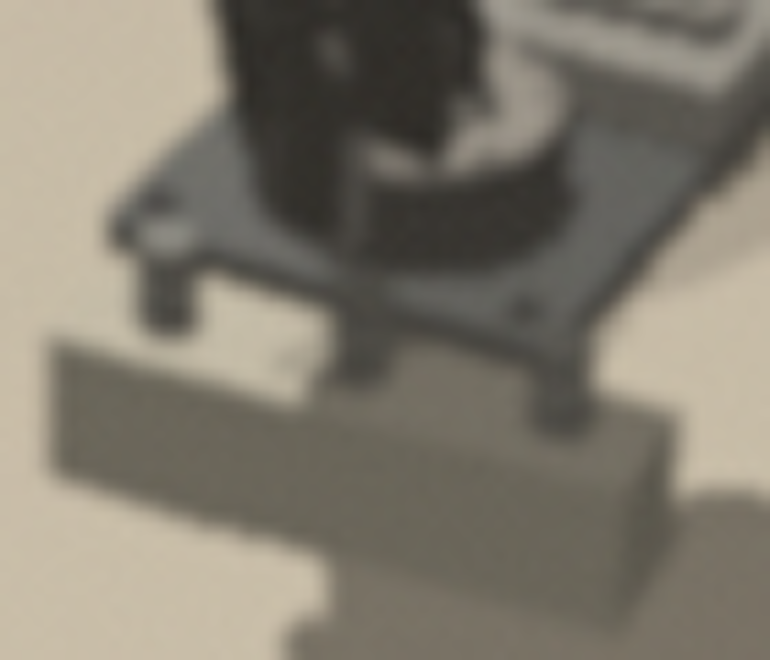

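Request:
{"name": "carry_out", "arguments": {"travel": [[0.01, 0.02, -0.007], [0, 0, 0]], "delta_rot": [[-0.0028, 0, 0.001], [0, 0, 0]], "jaw": [0.5, 0.5]}}

```text
clock: 20.5
tcp_pos: [0.5145, 0.1162, 0.09]
eef_rot: [0.017, 1.567, -0.015]
wrist_force: [0.0, 0.3, -0.9]
gripper_width: 0.498
```

```bash
python3 - <<'E'
from h import *
pr()
plan([((.513,.1165,.051),88.9,.014)],step=.05)
E
```

```text
t 20.5 tcp [0.5145 0.1162 0.09  ] yaw 88.84 tilt [ 0.004  0.001 -1.   ] F [ 0.   0.3 -0.9] w 0.498 q [ 0.29  0.65 -0.88  1.94  0.66  0.86  0.61]
3 rows
travel [[0.0434, 0.0002, -0.0018], [0.0434, 0.0002, -0.0018], [0.0434, 0.0003, -0.0017]] rot [[-0.0001, 0.0004, -0.0001], [-0.0001, 0.0004, -0.0001], [-0.0001, 0.0004, -0.0001]]
```

Request:
{"name": "carry_out", "arguments": {"travel": [[0.043, 0.0002, -0.0018], [0.043, 0.0002, -0.0018], [0.043, 0.0002, -0.0018], [0, 0, 0], [0, 0, 0]], "delta_rot": [[0, 0.0004, 0], [0, 0.0004, 0], [0, 0.0004, 0], [0, 0, 0], [0, 0, 0]], "jaw": [0.5, 0.5, 0.5, 0.5, 0.6], "squeeze": 25}}

```text
clock: 21.12
tcp_pos: [0.5129, 0.1168, 0.0486]
eef_rot: [0.016, 1.571, -0.015]
wrist_force: [0.3, -0.1, 0.8]
gripper_width: 0.404
```

Request:
{"name": "carry_out", "arguments": {"travel": [[0, 0, 0], [0, 0, 0], [0, 0, 0], [0, 0, 0]], "delta_rot": [[0, 0, 0], [0, 0, 0], [0, 0, 0], [0, 0, 0]], "jaw": [0.7, 0.9, 1, 1]}}

```text
clock: 21.62
tcp_pos: [0.5134, 0.1169, 0.0495]
eef_rot: [0.017, 1.569, -0.014]
wrist_force: [-0.5, 0.5, -0.8]
gripper_width: 0.179
```

```bash
python3 - <<'E'
from h import *
pr()
E
```

```text
t 21.62 tcp [0.5134 0.1169 0.0495] yaw 88.87 tilt [ 0.001  0.001 -1.   ] F [-0.5  0.5 -0.8] w 0.179 q [ 0.25  0.7  -0.82  1.98  0.73  0.79  0.55]
```

Request:
{"name": "carry_out", "arguments": {"travel": [[0, 0, 0], [0, 0, 0], [0, 0, 0], [0, 0, 0], [0, 0, 0], [0, 0, 0], [0, 0, 0], [0, 0, 0]], "delta_rot": [[0, 0, 0], [0, 0, 0], [0.04, 0, 0], [0.05, 0, 0], [0.05, 0, 0], [0.05, 0, 0], [0.05, 0, 0], [0.05, 0, 0]], "jaw": [0.7, 0.6, 0.6, 0.6, 0.6, 0.6, 0.6, 0.6]}}

```text
clock: 22.62
tcp_pos: [0.5135, 0.117, 0.0495]
eef_rot: [0.751, 1.438, -0.746]
wrist_force: [-0.7, -0.6, -0.2]
gripper_width: 0.401
```

```bash
python3 - <<'E'
from h import *
pr()
plan([((.5134,.1169,.0495),-1.1)])
E
```

```text
t 22.62 tcp [0.5135 0.117  0.0495] yaw 35.02 tilt [ 0.001  0.002 -1.   ] F [-0.7 -0.6 -0.2] w 0.401 q [ 0.1   0.63 -0.56  1.98  0.52  0.68 -0.18]
5 rows
travel [[0.0, -0.0001, 0.0], [0.0, -0.0001, 0.0], [0.0, -0.0001, 0.0], [0.0, -0.0001, 0.0], [0.0, -0.0001, 0.0001]] rot [[0.0401, -0.0001, -0.0001], [0.0401, -0.0001, -0.0001], [0.0401, -0.0001, -0.0001], [0.0401, -0.0001, -0.0001], [0.0401, -0.0001, -0.0001]]
```

Request:
{"name": "carry_out", "arguments": {"travel": [[0, 0, 0], [0, 0, 0], [0, 0, 0], [0, 0, 0], [0, 0, 0], [0, 0, 0], [0, 0, 0], [0, 0, 0], [0, 0, 0]], "delta_rot": [[0.045, 0, 0], [0.045, 0, 0], [0.045, 0, 0], [0.045, 0, 0], [0.02, 0, 0], [0, 0, 0], [0, 0, 0], [0, 0, 0], [0, 0, 0]], "jaw": [0.6, 0.6, 0.6, 0.6, 0.6, 0.6, 0.8, 1, 1], "squeeze": 50}}

```text
clock: 23.75
tcp_pos: [0.5134, 0.1181, 0.0501]
eef_rot: [1.238, 1.193, -1.232]
wrist_force: [-0.3, 0.1, 0.1]
gripper_width: 0.162
```

Request:
{"name": "carry_out", "arguments": {"travel": [[0, 0, 0], [0, 0, 0]], "delta_rot": [[0, 0, 0], [0, 0, 0]], "jaw": [1, 1]}}

```text
clock: 24.0
tcp_pos: [0.5135, 0.118, 0.0501]
eef_rot: [1.238, 1.194, -1.232]
wrist_force: [0.2, 0.1, 2.2]
gripper_width: 0.164
```

```bash
python3 - <<'E'
from h import *
pr()
E
```

```text
t 24.0 tcp [0.5135 0.118  0.0501] yaw -1.99 tilt [ 0.002  0.003 -1.   ] F [0.2 0.1 2.2] w 0.164 q [-0.02  0.6  -0.38  1.98  0.36  0.63 -0.67]
```

Request:
{"name": "carry_out", "arguments": {"travel": [[-0.04, 0, 0], [-0.08, 0, 0], [-0.1, 0, 0], [-0.1, 0, 0], [-0.03, 0, 0]], "delta_rot": [[0, 0, 0], [0, 0, 0], [0, 0, 0], [0, 0, 0], [0, 0, 0]], "jaw": [1, 1, 1, 1, 1]}}

```text
clock: 24.62
tcp_pos: [0.5125, 0.1175, 0.1596]
eef_rot: [1.237, 1.195, -1.232]
wrist_force: [-0.7, 0.2, -0.4]
gripper_width: 0.165
```

```bash
python3 - <<'E'
from h import *
pr()
plan([((.5955,-.1074,.155),-1.5)],step=.04)
shot('scene','q3',(310,150,390,230),9)
E
```

```text
t 24.62 tcp [0.5125 0.1175 0.1596] yaw -1.95 tilt [ 0.     0.003 -1.   ] F [-0.7  0.2 -0.4] w 0.165 q [ 0.05  0.45 -0.46  1.86  0.25  0.88 -0.57]
6 rows
travel [[0.0021, 0.0503, 0.1233], [0.0022, 0.0502, 0.1234], [0.0023, 0.05, 0.1235], [0.0023, 0.0498, 0.1235], [0.0024, 0.0497, 0.1236], [0.0025, 0.0495, 0.1237]] rot [[-0.0004, -0.0002, -0.0], [-0.0004, -0.0002, -0.0], [-0.0004, -0.0002, -0.0], [-0.0004, -0.0002, -0.0], [-0.0004, -0.0002, -0.0], [-0.0004, -0.0002, -0.0]]
```

View pics/q3.png

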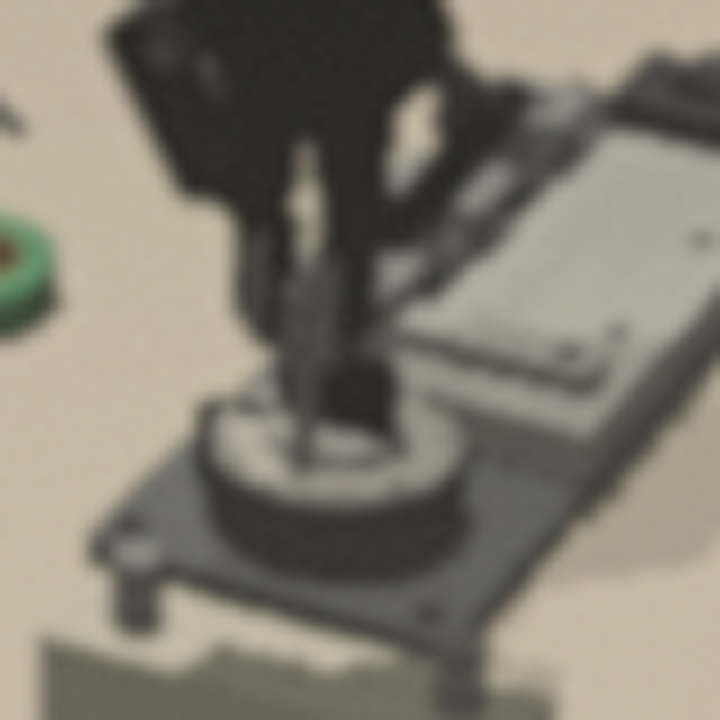

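Pin held upright, with its tip at about (344,202). I'll carry it to fork 1.

Request:
{"name": "carry_out", "arguments": {"travel": [[0, 0.03, 0.07], [0, 0.05, 0.123], [0, 0.05, 0.123], [0, 0.05, 0.123], [0, 0.05, 0.123], [0, 0.05, 0.123], [0, 0.01, 0.02], [0, 0, 0]], "delta_rot": [[0, 0, 0], [0, 0, 0], [0, 0, 0], [0, 0, 0], [0, 0, 0], [0, 0, 0], [0, 0, 0], [0, 0, 0]], "jaw": [1, 1, 1, 1, 1, 1, 1, 1]}}

```text
clock: 25.68
tcp_pos: [0.5911, -0.1024, 0.1515]
eef_rot: [1.23, 1.205, -1.237]
wrist_force: [-1.0, 0.3, -0.4]
gripper_width: 0.167
```

```bash
python3 - <<'E'
from h import *
pr()
plan([((.5955,-.1074,.115),-1.5)],step=.04)
E
```

```text
t 25.68 tcp [ 0.5911 -0.1024  0.1515] yaw -1.76 tilt [-0.01   0.004 -1.   ] F [-1.   0.3 -0.4] w 0.167 q [ 0.4   0.57 -0.44  1.67  0.27  0.98 -0.16]
1 rows
travel [[0.1213, 0.0164, 0.0166]] rot [[-0.0015, -0.0013, 0.0032]]
```

Request:
{"name": "carry_out", "arguments": {"travel": [[0.04, 0.0164, 0.0166], [0.07, 0, 0], [0, 0, 0]], "delta_rot": [[-0.0015, -0.0013, 0.0032], [0, 0, 0], [0, 0, 0]], "jaw": [1, 1, 1]}}

```text
clock: 26.05
tcp_pos: [0.5951, -0.1042, 0.1158]
eef_rot: [1.225, 1.2, -1.224]
wrist_force: [0.2, -0.6, -0.0]
gripper_width: 0.163
```

```bash
python3 - <<'E'
from h import *
pr()
plan([((.5955,-.1074,.11),-1.5)],step=.04)
shot('scene','q4',(320,140,390,210),10)
print(proj('scene',[[.5955,-.1085,.056],[.5955,-.1085,.07]]))
E
```

```text
t 26.05 tcp [ 0.5951 -0.1042  0.1158] yaw -1.17 tilt [-0.     0.001 -1.   ] F [ 0.2 -0.6 -0. ] w 0.163 q [ 0.39  0.61 -0.42  1.71  0.3   0.89 -0.17]
1 rows
travel [[0.0195, 0.0016, 0.0106]] rot [[0.0018, -0.0003, 0.0001]]
[[349.30848237 179.33896989]
 [349.46514135 175.53384517]]
```

View pics/q4.png

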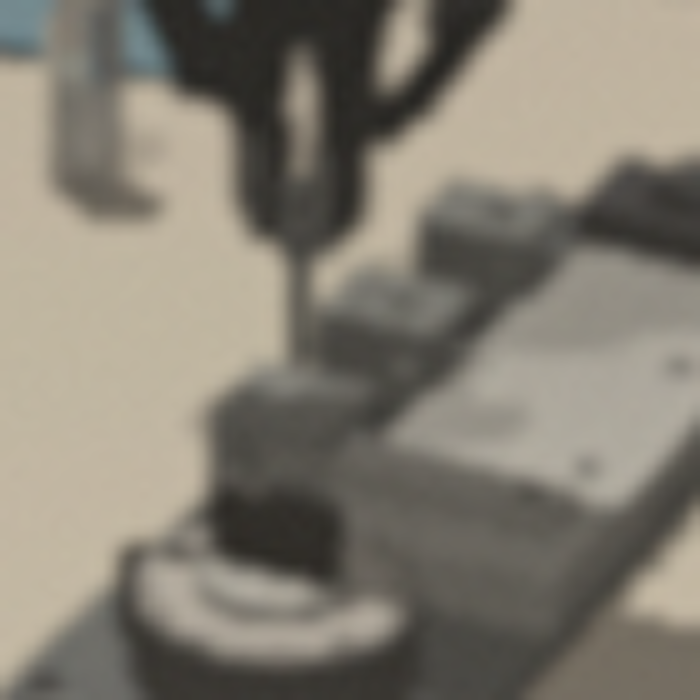

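Request:
{"name": "carry_out", "arguments": {"travel": [[0.015, 0.0016, 0.0106], [0.012, 0, 0], [0, 0, 0]], "delta_rot": [[0.0018, 0, 0], [0, 0, 0], [0, 0, 0]], "jaw": [1, 1, 1]}}

```text
clock: 26.48
tcp_pos: [0.5972, -0.1068, 0.1097]
eef_rot: [1.23, 1.195, -1.225]
wrist_force: [0.4, 0.1, -0.9]
gripper_width: 0.166
```

```bash
python3 - <<'E'
from h import *
pr()
plan([((.5955,-.1074,.1),-1.5)],step=.04)
im=shot('scene','q5',(335,160,365,190),22)
p,Rc,s=cur()
print(proj('scene',p+[0,-.0011,-.046]),proj('scene',p+[0,-.0011,-.007]))
E
```

```text
t 26.48 tcp [ 0.5972 -0.1068  0.1097] yaw -1.45 tilt [ 0.004  0.001 -1.   ] F [ 0.4  0.1 -0.9] w 0.166 q [ 0.39  0.61 -0.42  1.71  0.31  0.88 -0.18]
1 rows
travel [[0.0324, -0.0058, 0.0022]] rot [[0.0003, -0.0002, -0.0012]]
[[348.82182472 177.13781643]] [[349.25664412 166.39214786]]
```

View pics/q5.png

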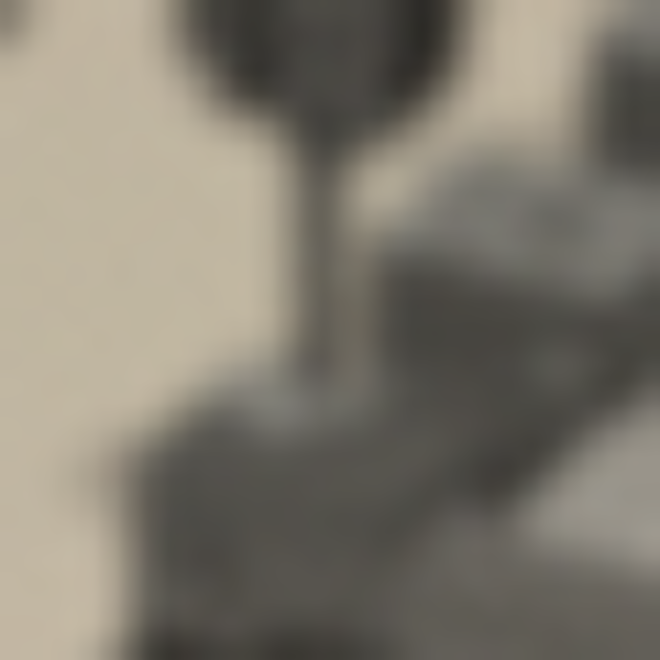

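Request:
{"name": "carry_out", "arguments": {"travel": [[0, -0.0058, 0.0022], [0.012, 0, 0], [0, 0, 0]], "delta_rot": [[0, 0, -0.0012], [0, 0, 0], [0, 0, 0]], "jaw": [1, 1, 1]}}

```text
clock: 26.9
tcp_pos: [0.5956, -0.1077, 0.1065]
eef_rot: [1.229, 1.197, -1.227]
wrist_force: [0.1, 0.9, -0.6]
gripper_width: 0.164
```

```bash
python3 - <<'E'
from h import *
pr()
plan([((.5955,-.1074,.095),-1.5)],step=.005)
E
```

```text
t 26.9 tcp [ 0.5956 -0.1077  0.1065] yaw -1.46 tilt [ 0.001  0.    -1.   ] F [ 0.1  0.9 -0.6] w 0.164 q [ 0.4   0.62 -0.42  1.72  0.31  0.87 -0.18]
3 rows
travel [[0.0128, -0.0001, -0.0003], [0.0128, -0.0001, -0.0003], [0.0128, -0.0001, -0.0003]] rot [[0.0001, -0.0, -0.0001], [0.0001, -0.0, -0.0001], [0.0001, -0.0, -0.0001]]
```

Request:
{"name": "carry_out", "arguments": {"travel": [[0.013, 0, -0.0003], [0.013, 0, -0.0003], [0.01, 0, 0], [0, 0, 0]], "delta_rot": [[0, 0, 0], [0, 0, 0], [0, 0, 0], [0, 0, 0]], "jaw": [1, 1, 1, 1]}}

```text
clock: 27.4
tcp_pos: [0.5954, -0.1075, 0.0946]
eef_rot: [1.228, 1.197, -1.228]
wrist_force: [-0.2, -0.2, -1.3]
gripper_width: 0.164
```

Request:
{"name": "carry_out", "arguments": {"travel": [[0.013, 0, 0], [0.013, 0, 0], [0.013, 0, 0], [0, 0, 0]], "delta_rot": [[0, 0, 0], [0, 0, 0], [0, 0, 0], [0, 0, 0]], "jaw": [1, 1, 1, 1]}}

```text
clock: 27.9
tcp_pos: [0.5954, -0.1075, 0.0821]
eef_rot: [1.228, 1.197, -1.228]
wrist_force: [-0.2, 0.1, -1.4]
gripper_width: 0.164
```

Request:
{"name": "carry_out", "arguments": {"travel": [[0.013, 0, 0], [0.013, 0, 0], [0.01, 0, 0], [0, 0, 0]], "delta_rot": [[0, 0, 0], [0, 0, 0], [0, 0, 0], [0, 0, 0]], "jaw": [1, 1, 1, 1]}}

```text
clock: 28.4
tcp_pos: [0.5955, -0.1075, 0.0705]
eef_rot: [1.228, 1.197, -1.228]
wrist_force: [0.3, 0.7, -0.6]
gripper_width: 0.164
```

Request:
{"name": "carry_out", "arguments": {"travel": [[0.013, 0, 0], [0.01, 0, 0], [0, 0, 0]], "delta_rot": [[0, 0, 0], [0, 0, 0], [0, 0, 0]], "jaw": [1, 1, 1]}}

```text
clock: 28.78
tcp_pos: [0.5955, -0.1075, 0.0631]
eef_rot: [1.228, 1.197, -1.228]
wrist_force: [0.7, 0.4, -1.2]
gripper_width: 0.165
```

Request:
{"name": "carry_out", "arguments": {"travel": [[0.005, 0, 0], [0.005, 0, 0], [0, 0, 0]], "delta_rot": [[0, 0, 0], [0, 0, 0], [0, 0, 0]], "jaw": [1, 1, 1]}}

```text
clock: 29.15
tcp_pos: [0.5956, -0.1076, 0.0624]
eef_rot: [1.228, 1.195, -1.227]
wrist_force: [-0.3, -0.6, -0.7]
gripper_width: 0.161
```

Request:
{"name": "carry_out", "arguments": {"travel": [[0, 0, 0], [0, 0, 0], [0, 0, 0], [-0.06, 0, 0], [-0.12, 0, 0], [-0.1, 0, 0]], "delta_rot": [[0, 0, 0], [0, 0, 0], [0, 0, 0], [0, 0, 0], [0, 0, 0], [0, 0, 0]], "jaw": [0.8, 0.6, 0.6, 0.6, 0.5, 0.5]}}

```text
clock: 29.9
tcp_pos: [0.5948, -0.1072, 0.1484]
eef_rot: [1.227, 1.199, -1.229]
wrist_force: [0.6, -0.9, 0.4]
gripper_width: 0.497
```

```bash
python3 - <<'E'
from h import *
pr()
plan([((.621,.2,.145),98.9)],step=.05)
shot('scene','q6',(320,130,400,210),9); shot('top','q6t',(165,165,325,285),5)
E
```

```text
t 29.9 tcp [ 0.5948 -0.1072  0.1484] yaw -1.44 tilt [-0.002  0.001 -1.   ] F [ 0.6 -0.9  0.4] w 0.497 q [ 0.41  0.57 -0.44  1.67  0.28  0.96 -0.15]
12 rows
travel [[0.001, 0.0051, -0.0855], [0.001, 0.0175, -0.0838], [0.001, 0.0295, -0.0804], [0.0009, 0.0409, -0.0752], [0.0009, 0.0514, -0.0685], [0.0009, 0.0608, -0.0603], [0.0009, 0.0689, -0.0508], [0.0009, 0.0756, -0.0402], [0.0009, 0.0806, -0.0288], [0.0009, 0.084, -0.0168]] rot [[-0.0465, -0.0001, 0.0], [-0.0465, -0.0001, 0.0], [-0.0465, -0.0001, 0.0], [-0.0465, -0.0001, 0.0], [-0.0465, -0.0001, 0.0], [-0.0465, -0.0001, 0.0], [-0.0465, -0.0001, 0.0], [-0.0465, -0.0001, 0.0], [-0.0465, -0.0001, 0.0], [-0.0465, -0.0001, 0.0]]
travel [[0.0009, 0.0855, -0.0044], [0.0009, 0.0852, 0.0081]] rot [[-0.0465, -0.0001, 0.0], [-0.0465, -0.0001, 0.0]]
```

View pics/q6.png

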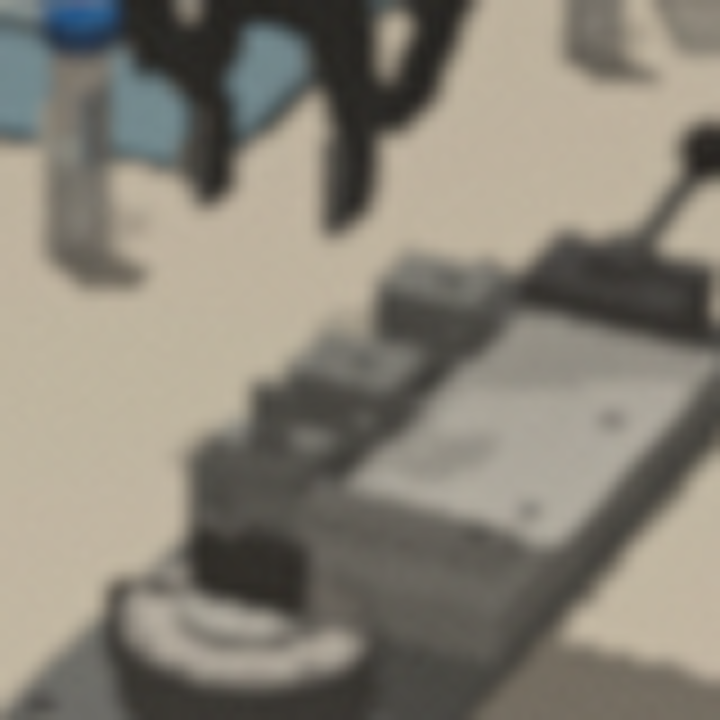

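View pics/q6t.png

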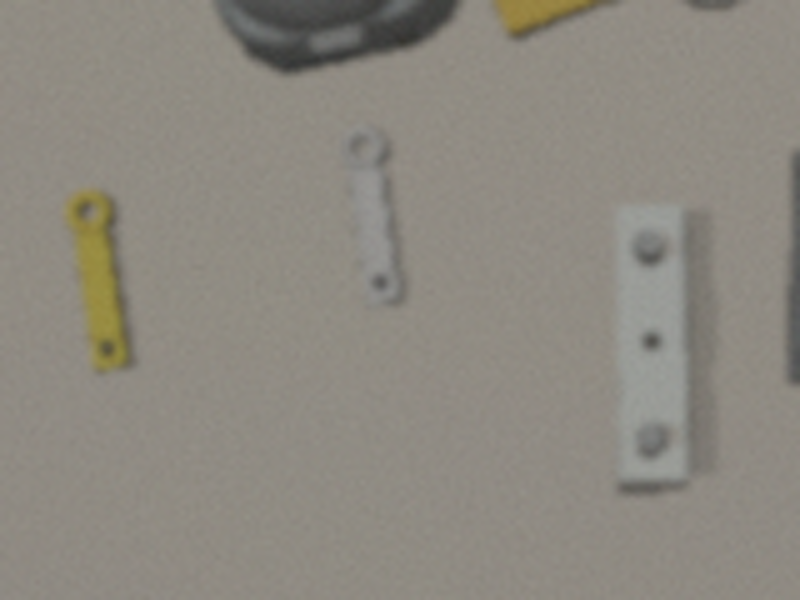

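Pin 2 is seated in fork 1. Link A has been knocked: its eye is now at top (238,194), was (243,184). I'll measure it again.

```bash
python3 - <<'E'
from h import *
g=np.mean([read_camera('top').astype(float) for _ in range(2)]+[np.load('pics/q6t.npy')[:,:,::-1]],0).mean(2)
im=np.load('pics/q6.npy').astype(float); gs=np.mean([im,read_camera('scene')[:,:,::-1]],0).mean(2)
crop(np.clip(gs*1.1,0,255).astype(np.uint8),'q7',(235,230,325,290),8)
for u,v in [(238,194.4),(241,221.4)]:
    p=darkc(g,u,v,2); print(p,onplane('top',p,.008)[0],proj('scene',onplane('top',p,.008)[0]))
E
```

```text
[235.8928247  193.36875568] [0.63374098 0.30148343 0.008     ] [[270.61026401 256.61160483]]
[240.66368858 221.03254627] [0.5496755  0.28342978 0.008     ] [[301.42891907 262.35543312]]
```

View pics/q7.png

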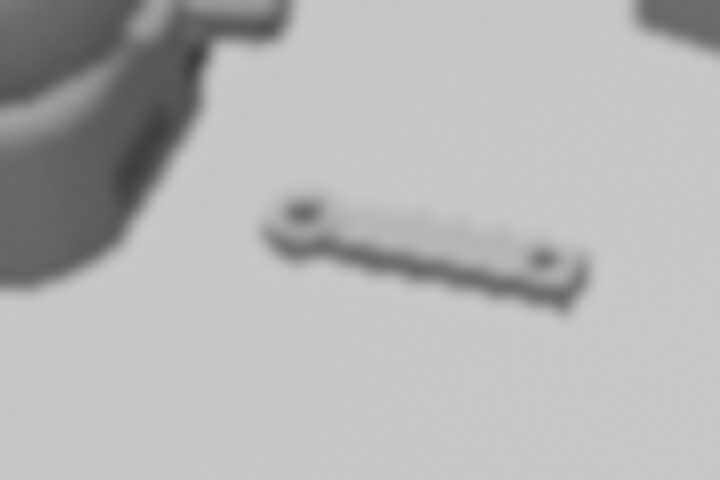

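```bash
python3 - <<'E'
from h import *
print(onplane('scene',[(272.3,256.1),(302.4,261.9)],.009)); print(onplane('top',[(237.6,194.0),(240.66,221.0)],.009))
E
```

```text
[[0.63024869 0.29856657 0.009     ]
 [0.5477471  0.28166958 0.009     ]]
[[0.63173087 0.29599129 0.009     ]
 [0.54969684 0.2832382  0.009     ]]
```

```bash
python3 - <<'E'
from h import *
plan([((.59,.285,.14),100.2)],step=.05,rot=8.5)
E
```

```text
12 rows
travel [[0.0018, -0.004, -0.1089], [0.0018, 0.0121, -0.1083], [0.0018, 0.028, -0.1054], [0.0018, 0.0432, -0.1001], [0.0017, 0.0574, -0.0926], [0.0017, 0.0705, -0.0832], [0.0017, 0.082, -0.0719], [0.0017, 0.0916, -0.059], [0.0017, 0.0993, -0.0449], [0.0017, 0.1049, -0.0298]] rot [[-0.0471, -0.0001, 0.0], [-0.0471, -0.0001, 0.0], [-0.0471, -0.0001, 0.0], [-0.0471, -0.0001, 0.0], [-0.0471, -0.0001, 0.0], [-0.0471, -0.0001, 0.0], [-0.0471, -0.0001, 0.0], [-0.0471, -0.0001, 0.0], [-0.0471, -0.0001, 0.0], [-0.0471, -0.0001, 0.0]]
travel [[0.0018, 0.1081, -0.014], [0.0018, 0.109, 0.0021]] rot [[-0.0471, -0.0001, 0.0], [-0.0471, -0.0001, 0.0]]
```

Request:
{"name": "carry_out", "arguments": {"travel": [[0, -0.004, -0.109], [0, 0.012, -0.108], [0, 0.028, -0.105], [0, 0.043, -0.1], [0, 0.057, -0.093], [0, 0.07, -0.083], [0, 0.082, -0.072], [0, 0.092, -0.059], [0, 0.099, -0.045], [0, 0.105, -0.03]], "delta_rot": [[-0.047, 0, 0], [-0.047, 0, 0], [-0.047, 0, 0], [-0.047, 0, 0], [-0.047, 0, 0], [-0.047, 0, 0], [-0.047, 0, 0], [-0.047, 0, 0], [-0.047, 0, 0], [-0.047, 0, 0]], "jaw": [0.5, 0.5, 0.5, 0.5, 0.5, 0.5, 0.5, 0.5, 0.5, 0.5]}}

```text
clock: 31.4
tcp_pos: [0.5792, 0.2228, 0.1364]
eef_rot: [0.058, 1.59, -0.066]
wrist_force: [0.5, -0.4, -0.6]
gripper_width: 0.498
```

```bash
python3 - <<'E'
from h import *
pr();plan([((.59,.29,.11),100.2)],step=.05,rot=8.5)
E
```

```text
t 31.4 tcp [0.5792 0.2228 0.1364] yaw 85.52 tilt [-0.02  -0.004 -1.   ] F [ 0.5 -0.4 -0.6] w 0.498 q [ 0.07  0.7  -0.83  1.62  0.56  1.1   0.58]
2 rows
travel [[0.0431, 0.1134, 0.0101], [0.0435, 0.1111, 0.0241]] rot [[-0.0408, -0.0033, 0.0005], [-0.0408, -0.0033, 0.0005]]
```

Request:
{"name": "carry_out", "arguments": {"travel": [[0.043, 0.105, 0.01], [0.043, 0.1, 0.024], [0, 0, 0]], "delta_rot": [[-0.041, -0.0033, 0.0005], [-0.041, -0.0033, 0.0005], [0, 0, 0]], "jaw": [0.5, 0.5, 0.5]}}

```text
clock: 31.78
tcp_pos: [0.5873, 0.2886, 0.1066]
eef_rot: [-0.152, 1.57, 0.153]
wrist_force: [-0.4, -0.8, 0.3]
gripper_width: 0.503
```

```bash
python3 - <<'E'
from h import *
pr();plan([((.59,.29,.06),100.2)],step=.05,rot=8.5)
E
```

```text
t 31.77 tcp [0.5873 0.2886 0.1066] yaw 101.11 tilt [-0.005  0.    -1.   ] F [-0.4 -0.8  0.3] w 0.503 q [-0.03  0.79 -0.86  1.57  0.65  1.1   0.71]
1 rows
travel [[0.1552, 0.0028, 0.0104]] rot [[0.0051, -0.0015, -0.0003]]
```

Request:
{"name": "carry_out", "arguments": {"travel": [[0.08, 0.0028, 0.01], [0.08, 0, 0], [0.07, 0, 0], [0, 0, 0]], "delta_rot": [[0.005, -0.0015, 0], [0, 0, 0], [0, 0, 0], [0, 0, 0]], "jaw": [0.5, 0.5, 0.5, 0.5]}}

```text
clock: 32.28
tcp_pos: [0.5898, 0.286, 0.0338]
eef_rot: [-0.136, 1.57, 0.132]
wrist_force: [0.6, 0.4, 0.8]
gripper_width: 0.504
```

```bash
python3 - <<'E'
from h import *
pr();plan([((.59,.29,.015),100.2)],step=.05,rot=8.5)
shot('scene','a1',(240,220,330,290),8)
E
```

```text
t 32.27 tcp [0.5898 0.286  0.0338] yaw 99.78 tilt [-0.003 -0.003 -1.   ] F [0.6 0.4 0.8] w 0.504 q [-0.05  0.87 -0.8   1.62  0.72  0.98  0.64]
1 rows
travel [[0.0626, 0.0131, 0.0032]] rot [[-0.0024, -0.0011, 0.0008]]
```

View pics/a1.png

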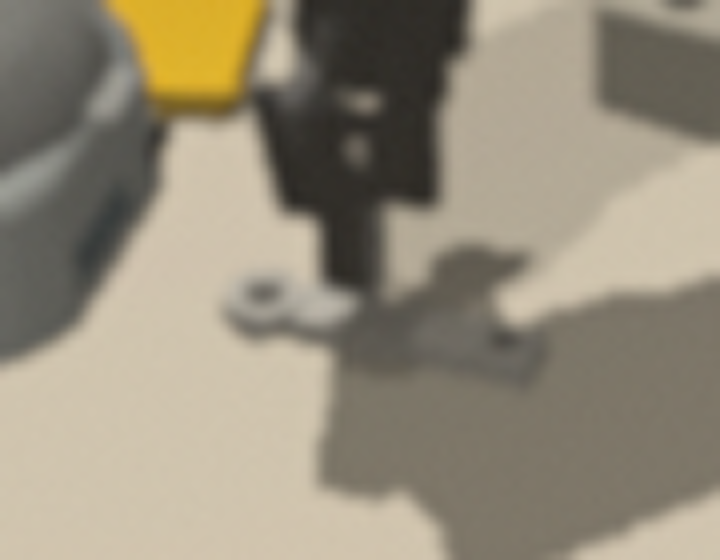

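Lateral correction of +4 mm in y, then down.

Request:
{"name": "carry_out", "arguments": {"travel": [[0.01, 0.0131, 0.0032], [0.045, 0, 0], [0.03, 0, 0], [0, 0, 0]], "delta_rot": [[-0.0024, -0.0011, 0.0008], [0, 0, 0], [0, 0, 0], [0, 0, 0]], "jaw": [0.5, 0.5, 0.5, 0.5]}}

```text
clock: 32.83
tcp_pos: [0.5917, 0.2914, 0.0098]
eef_rot: [-0.138, 1.562, 0.141]
wrist_force: [0.2, 0.1, -0.0]
gripper_width: 0.497
```

```bash
python3 - <<'E'
from h import *
pr();plan([((.59,.29,.002),100.2)],step=.05,rot=8.5)
E
```

```text
t 32.83 tcp [0.5917 0.2914 0.0098] yaw 100.19 tilt [ 0.004  0.003 -1.   ] F [ 0.2  0.1 -0. ] w 0.497 q [-0.07  0.89 -0.78  1.64  0.75  0.93  0.62]
1 rows
travel [[0.0261, -0.0037, -0.0066]] rot [[-0.0001, 0.0015, -0.0006]]
```

Request:
{"name": "carry_out", "arguments": {"travel": [[0.013, -0.0037, -0.005], [0.012, 0, 0], [0, 0, 0], [0, 0, 0], [0, 0, 0], [0, 0, 0]], "delta_rot": [[0, 0.0015, -0.0006], [0, 0, 0], [0, 0, 0], [0, 0, 0], [0, 0, 0], [0, 0, 0]], "jaw": [0.5, 0.5, 0.6, 0.8, 1, 1], "squeeze": 60}}

```text
clock: 33.58
tcp_pos: [0.5907, 0.2902, 0.0026]
eef_rot: [-0.139, 1.566, 0.14]
wrist_force: [0.5, -0.2, -0.3]
gripper_width: 0.212
```

```bash
python3 - <<'E'
from h import *
pr()
shot('scene','a2',(240,220,330,290),8)
E
```

```text
t 33.58 tcp [0.5907 0.2902 0.0026] yaw 100.18 tilt [ 0.001  0.    -1.   ] F [ 0.5 -0.2 -0.3] w 0.212 q [-0.07  0.9  -0.78  1.64  0.76  0.92  0.61]
```

View pics/a2.png

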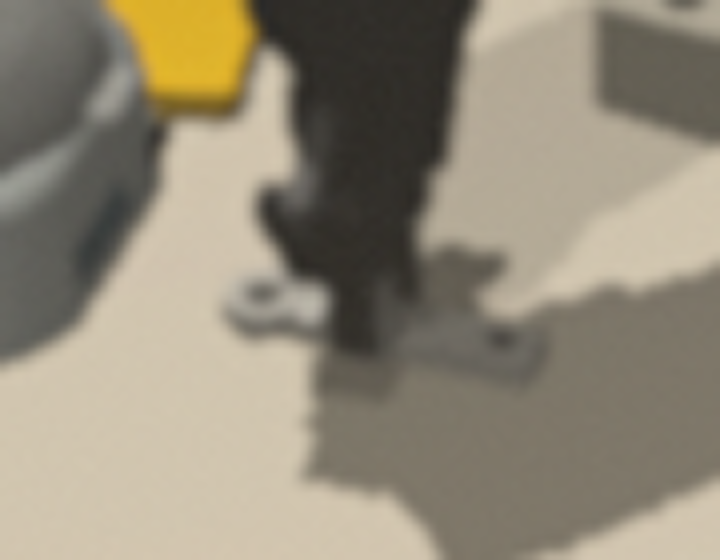

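Request:
{"name": "carry_out", "arguments": {"travel": [[-0.08, 0, 0], [-0.14, 0, 0], [-0.14, 0, 0], [-0.1, 0, 0]], "delta_rot": [[0, 0, 0], [0, 0, 0], [0, 0, 0], [0, 0, 0]], "jaw": [1, 1, 1, 1]}}

```text
clock: 34.12
tcp_pos: [0.5892, 0.2889, 0.1409]
eef_rot: [-0.142, 1.572, 0.138]
wrist_force: [0.2, -0.7, -0.4]
gripper_width: 0.214
```

```bash
python3 - <<'E'
from h import *
pr();plan([((.5,-.187,.14),88.9)],step=.045,rot=8.5)
shot('top','a3',(165,165,325,285),5)
E
```

```text
t 34.12 tcp [0.5892 0.2889 0.1409] yaw 100.22 tilt [-0.006 -0.003 -1.   ] F [ 0.2 -0.7 -0.4] w 0.214 q [-0.02  0.76 -0.88  1.52  0.61  1.16  0.73]
11 rows
travel [[0.0008, -0.1371, -0.0522], [0.0008, -0.1381, -0.0497], [0.0007, -0.1389, -0.0472], [0.0007, -0.1397, -0.0447], [0.0006, -0.1405, -0.0422], [0.0006, -0.1413, -0.0397], [0.0005, -0.142, -0.0371], [0.0005, -0.1426, -0.0346], [0.0004, -0.1432, -0.032], [0.0004, -0.1437, -0.0294]] rot [[0.0057, -0.0002, 0.0001], [0.0057, -0.0002, 0.0001], [0.0057, -0.0002, 0.0001], [0.0057, -0.0002, 0.0001], [0.0057, -0.0002, 0.0001], [0.0057, -0.0002, 0.0001], [0.0057, -0.0002, 0.0001], [0.0057, -0.0002, 0.0001], [0.0057, -0.0002, 0.0001], [0.0057, -0.0002, 0.0001]]
travel [[0.0003, -0.1443, -0.0268]] rot [[0.0057, -0.0002, 0.0001]]
```

View pics/a3.png

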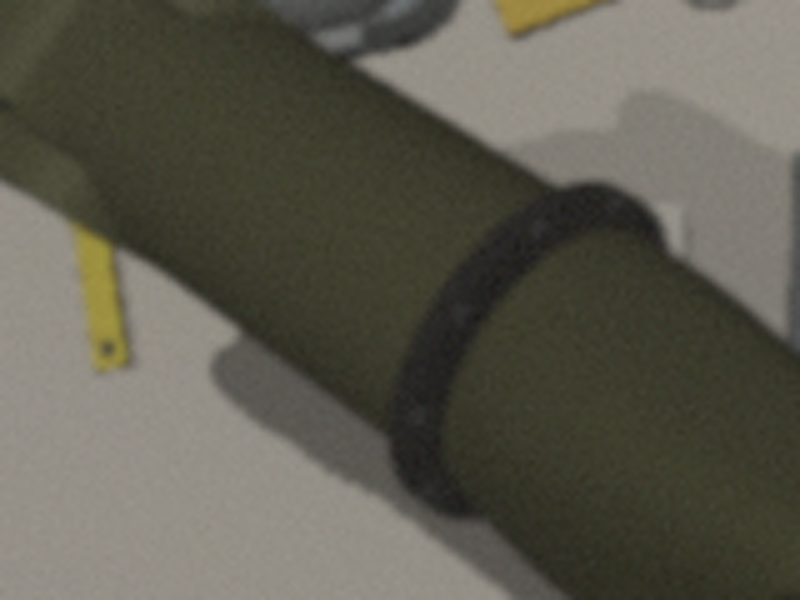

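Request:
{"name": "carry_out", "arguments": {"travel": [[0, -0.08, -0.03], [0, -0.138, -0.05], [0, -0.139, -0.047], [0, -0.14, -0.045], [0, -0.14, -0.042], [0, -0.141, -0.04], [0, -0.142, -0.037], [0, -0.143, -0.035], [0, -0.143, -0.032], [0, -0.14, -0.029]], "delta_rot": [[0.006, 0, 0], [0.006, 0, 0], [0.006, 0, 0], [0.006, 0, 0], [0.006, 0, 0], [0.006, 0, 0], [0.006, 0, 0], [0.006, 0, 0], [0.006, 0, 0], [0.006, 0, 0]], "jaw": [1, 1, 1, 1, 1, 1, 1, 1, 1, 1]}}

```text
clock: 35.42
tcp_pos: [0.5079, -0.1307, 0.1442]
eef_rot: [0.01, 1.568, -0.005]
wrist_force: [1.4, 0.5, -1.1]
gripper_width: 0.212
```

```bash
python3 - <<'E'
from h import *
pr();plan([((.5,-.187,.11),88.9)],step=.04,rot=8.5)
E
```

```text
t 35.42 tcp [ 0.5079 -0.1307  0.1442] yaw 89.44 tilt [ 0.002  0.003 -1.   ] F [ 1.4  0.5 -1.1] w 0.212 q [ 0.81  0.58 -0.94  1.88  0.56  0.97  1.18]
2 rows
travel [[0.0567, -0.0941, -0.0124], [0.0569, -0.0941, -0.0119]] rot [[0.0015, 0.0004, -0.0005], [0.0015, 0.0004, -0.0005]]
```

Request:
{"name": "carry_out", "arguments": {"travel": [[0.056, -0.094, -0.012], [0.056, -0.06, -0.008], [0, 0, 0]], "delta_rot": [[0.0015, 0.0004, -0.0005], [0.0015, 0.0004, -0.0005], [0, 0, 0]], "jaw": [1, 1, 1]}}

```text
clock: 35.8
tcp_pos: [0.4998, -0.182, 0.1088]
eef_rot: [0.019, 1.572, -0.021]
wrist_force: [-0.2, 0.2, -0.5]
gripper_width: 0.211
```

```bash
python3 - <<'E'
from h import *
pr();plan([((.502,-.1867,.07),88.9)],step=.04,rot=8.5)
E
```

```text
t 35.8 tcp [ 0.4998 -0.182   0.1088] yaw 88.51 tilt [-0.001 -0.001 -1.   ] F [-0.2  0.2 -0.5] w 0.211 q [ 0.87  0.63 -0.89  1.9   0.62  0.91  1.21]
1 rows
travel [[0.1293, -0.0153, 0.008]] rot [[-0.0022, -0.0003, 0.0004]]
```

Request:
{"name": "carry_out", "arguments": {"travel": [[0.06, -0.012, 0.008], [0.06, 0, 0], [0, 0, 0]], "delta_rot": [[-0.0022, 0, 0], [0, 0, 0], [0, 0, 0]], "jaw": [1, 1, 1]}}

```text
clock: 36.17
tcp_pos: [0.5035, -0.182, 0.0708]
eef_rot: [0.011, 1.57, -0.01]
wrist_force: [-0.7, -0.3, -0.6]
gripper_width: 0.208
```

```bash
python3 - <<'E'
from h import *
pr();plan([((.503,-.1867,.05),88.9)],step=.04,rot=8.5)
shot('scene','a4',(330,130,410,200),9)
p,Rc,s=cur(); 
print(proj('scene',p+Rc.apply([0,0,.0405])+[0,0,.0074]))
E
```

```text
t 36.17 tcp [ 0.5035 -0.182   0.0708] yaw 89.23 tilt [ 0.     0.001 -1.   ] F [-0.7 -0.3 -0.6] w 0.208 q [ 0.83  0.68 -0.85  1.93  0.69  0.84  1.17]
1 rows
travel [[0.0695, -0.0156, -0.0016]] rot [[0.0018, 0.0001, -0.0002]]
[[373.02400645 167.32452887]]
```

View pics/a4.png

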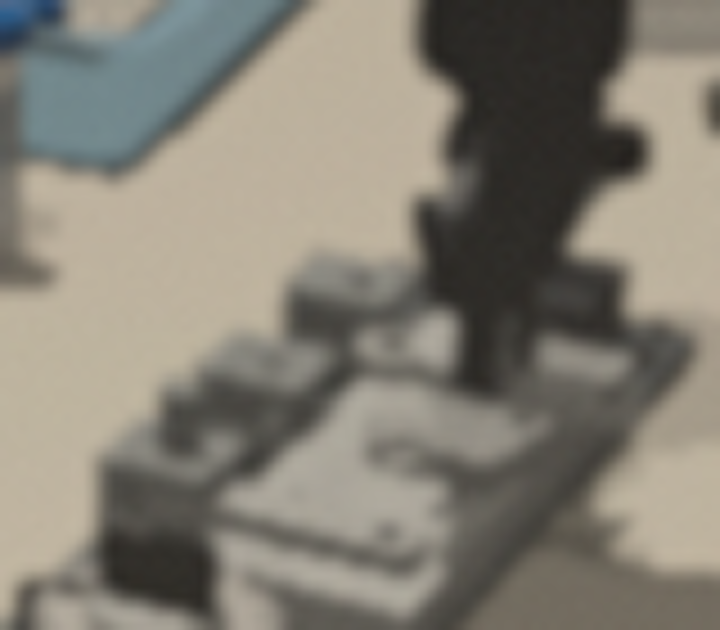

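Request:
{"name": "carry_out", "arguments": {"travel": [[0.03, -0.0156, -0.001], [0.045, 0, 0], [0, 0, 0]], "delta_rot": [[0.0018, 0, 0], [0, 0, 0], [0, 0, 0]], "jaw": [1, 1, 1]}}

```text
clock: 36.6
tcp_pos: [0.5043, -0.1865, 0.0481]
eef_rot: [0.015, 1.568, -0.015]
wrist_force: [0.1, -0.1, 0.1]
gripper_width: 0.209
```

```bash
python3 - <<'E'
from h import *
pr();plan([((.5045,-.1867,.0378),88.9)],step=.04,rot=8.5)
E
```

```text
t 36.6 tcp [ 0.5043 -0.1865  0.0481] yaw 88.93 tilt [ 0.003 -0.    -1.   ] F [ 0.1 -0.1  0.1] w 0.209 q [ 0.82  0.71 -0.82  1.95  0.73  0.8   1.14]
1 rows
travel [[0.0345, -0.0005, 0.0006]] rot [[0.0002, 0.0008, 0.0]]
```

Request:
{"name": "carry_out", "arguments": {"travel": [[0.018, 0, 0], [0.016, 0, 0], [0, 0, 0]], "delta_rot": [[0, 0.0008, 0], [0, 0, 0], [0, 0, 0]], "jaw": [1, 1, 1]}}

```text
clock: 36.98
tcp_pos: [0.5045, -0.1865, 0.0375]
eef_rot: [0.015, 1.57, -0.015]
wrist_force: [0.9, -0.5, 0.1]
gripper_width: 0.212
```

```bash
python3 - <<'E'
from h import *
pr();plan([((.545,-.1875,.0378),88.9)],step=.011,rot=8.5)
E
```

```text
t 36.98 tcp [ 0.5045 -0.1865  0.0375] yaw 88.93 tilt [ 0. -0. -1.] F [ 0.9 -0.5  0.1] w 0.212 q [ 0.81  0.73 -0.8   1.95  0.74  0.78  1.13]
4 rows
travel [[-0.0003, -0.0002, 0.0338], [-0.0003, -0.0002, 0.0338], [-0.0003, -0.0002, 0.0338], [-0.0003, -0.0002, 0.0338]] rot [[0.0, 0.0, 0.0], [0.0, 0.0, 0.0], [0.0, 0.0, 0.0], [0.0, 0.0, 0.0]]
```

Request:
{"name": "carry_out", "arguments": {"travel": [[-0.0006, 0, 0.033], [-0.0006, 0, 0.034], [0, 0, 0.034], [0, 0, 0.025], [0, 0, 0]], "delta_rot": [[0, 0, 0], [0, 0, 0], [0, 0, 0], [0, 0, 0], [0, 0, 0]], "jaw": [1, 1, 1, 1, 1]}}

```text
clock: 37.6
tcp_pos: [0.5464, -0.1871, 0.0384]
eef_rot: [0.015, 1.568, -0.015]
wrist_force: [-0.1, -1.0, -0.4]
gripper_width: 0.211
```

Request:
{"name": "carry_out", "arguments": {"travel": [[0, -0.0005, 0.012], [0, 0, 0]], "delta_rot": [[0, 0, 0], [0, 0, 0]], "jaw": [1, 1]}}

```text
clock: 37.85
tcp_pos: [0.5498, -0.1873, 0.0383]
eef_rot: [0.015, 1.569, -0.015]
wrist_force: [0.2, 0.3, -0.8]
gripper_width: 0.212
```

Request:
{"name": "carry_out", "arguments": {"travel": [[0, 0, 0.01], [0, 0, 0]], "delta_rot": [[0, 0, 0], [0, 0, 0]], "jaw": [1, 1]}}

```text
clock: 38.1
tcp_pos: [0.5526, -0.1876, 0.0383]
eef_rot: [0.015, 1.569, -0.015]
wrist_force: [-0.8, -0.6, -1.1]
gripper_width: 0.207
```

Request:
{"name": "carry_out", "arguments": {"travel": [[0.002, 0, 0.008], [0, 0, 0]], "delta_rot": [[0, 0, 0], [0, 0, 0]], "jaw": [1, 1]}}

```text
clock: 38.35
tcp_pos: [0.5547, -0.1877, 0.0376]
eef_rot: [0.015, 1.57, -0.015]
wrist_force: [-0.4, 0.2, -2.3]
gripper_width: 0.21
```

Request:
{"name": "carry_out", "arguments": {"travel": [[0, 0, 0.008], [0, 0, 0.008]], "delta_rot": [[0, 0, 0], [0, 0, 0]], "jaw": [1, 1]}}

```text
clock: 38.6
tcp_pos: [0.5548, -0.1878, 0.0367]
eef_rot: [0.014, 1.58, -0.016]
wrist_force: [-8.3, 0.7, 6.4]
gripper_width: 0.211
```

```bash
python3 - <<'E'
from h import *
plan([((.5536,-.1878,.0374),88.9)])
E
```

```text
1 rows
travel [[-0.0022, -0.0001, -0.0041]] rot [[0.0001, -0.0029, 0.0004]]
```

Request:
{"name": "carry_out", "arguments": {"travel": [[-0.002, 0, -0.005], [0, 0, 0]], "delta_rot": [[0, -0.003, 0.0004], [0, 0, 0]], "jaw": [1, 1]}}

```text
clock: 38.85
tcp_pos: [0.5537, -0.1877, 0.0374]
eef_rot: [0.015, 1.569, -0.015]
wrist_force: [-0.4, -0.7, -0.1]
gripper_width: 0.209
```

```bash
python3 - <<'E'
from h import *
pr();plan([((.5538,-.1878,.0368),88.9)])
E
```

```text
t 38.85 tcp [ 0.5537 -0.1877  0.0374] yaw 88.92 tilt [ 0.002  0.    -1.   ] F [-0.4 -0.7 -0.1] w 0.209 q [ 0.76  0.78 -0.8   1.83  0.73  0.86  1.15]
1 rows
travel [[0.0022, -0.0003, 0.0004]] rot [[0.0001, 0.0006, -0.0001]]
```

Release, lift, then fetch the far pin at about (0.568, 0.119).

Request:
{"name": "carry_out", "arguments": {"travel": [[0.002, 0, 0], [0, 0, 0], [0, 0, 0], [0, 0, 0], [-0.1, 0, 0], [-0.15, 0, 0], [-0.1, 0, 0]], "delta_rot": [[0, 0, 0], [0, 0, 0], [0, 0, 0], [0, 0, 0], [0, 0, 0], [0, 0, 0], [0, 0, 0]], "jaw": [1, 0.8, 0.6, 0.6, 0.6, 0.6, 0.6]}}

```text
clock: 39.72
tcp_pos: [0.5531, -0.1874, 0.1425]
eef_rot: [0.016, 1.572, -0.012]
wrist_force: [0.0, 0.3, -0.1]
gripper_width: 0.402
```

```bash
python3 - <<'E'
from h import *
pr();plan([((.568,.1187,.14),88.9)])
E
```

```text
t 39.73 tcp [ 0.5531 -0.1874  0.1425] yaw 88.96 tilt [-0.001  0.002 -1.   ] F [ 0.   0.3 -0.1] w 0.402 q [ 0.83  0.66 -0.91  1.73  0.59  1.05  1.27]
7 rows
travel [[0.0015, 0.1459, 0.0044], [0.0015, 0.1459, 0.0044], [0.0014, 0.1459, 0.0044], [0.0014, 0.1459, 0.0044], [0.0013, 0.1459, 0.0043], [0.0013, 0.1459, 0.0043], [0.0012, 0.1459, 0.0043]] rot [[0.0001, -0.0, -0.0001], [0.0001, -0.0, -0.0001], [0.0001, -0.0, -0.0001], [0.0001, -0.0, -0.0001], [0.0001, -0.0, -0.0001], [0.0001, -0.0, -0.0001], [0.0001, -0.0, -0.0001]]
```

Request:
{"name": "carry_out", "arguments": {"travel": [[0, 0.1, 0.004], [0, 0.146, 0.004], [0, 0.146, 0.004], [0, 0.146, 0.004], [0, 0.146, 0.004], [0, 0.146, 0.004], [0, 0.146, 0.004], [0, 0.03, 0.001], [0, 0, 0]], "delta_rot": [[0, 0, 0], [0, 0, 0], [0, 0, 0], [0, 0, 0], [0, 0, 0], [0, 0, 0], [0, 0, 0], [0, 0, 0], [0, 0, 0]], "jaw": [0.5, 0.5, 0.5, 0.5, 0.5, 0.5, 0.5, 0.5, 0.5]}}

```text
clock: 40.85
tcp_pos: [0.5707, 0.122, 0.1463]
eef_rot: [0.018, 1.564, -0.016]
wrist_force: [0.8, -0.5, 0.3]
gripper_width: 0.5
```

```bash
python3 - <<'E'
from h import *
pr();plan([((.5684,.1195,.095),88.9)])
shot('top','b1',(340,180,480,250),5)
E
```

```text
t 40.85 tcp [0.5707 0.122  0.1463] yaw 88.74 tilt [ 0.006  0.001 -1.   ] F [ 0.8 -0.5  0.3] w 0.5 q [ 0.28  0.64 -0.87  1.73  0.56  1.03  0.75]
2 rows
travel [[0.0854, -0.0043, -0.0044], [0.0855, -0.0042, -0.0041]] rot [[-0.0005, 0.001, -0.0002], [-0.0005, 0.001, -0.0002]]
```

View pics/b1.png

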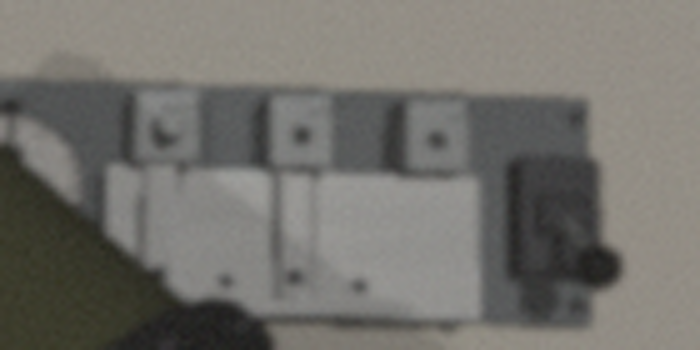

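Top view: the pin head sits on fork 1 at about (373,206), and link A lies straight in fork 2 with its tail hole at (399,235). I'll go down on the far pin.

Request:
{"name": "carry_out", "arguments": {"travel": [[0.085, -0.0043, -0.0044], [0.08, -0.004, -0.004], [0, 0, 0]], "delta_rot": [[-0.0005, 0.001, 0], [-0.0005, 0.001, 0], [0, 0, 0]], "jaw": [0.5, 0.5, 0.5]}}

```text
clock: 41.28
tcp_pos: [0.5694, 0.1133, 0.0957]
eef_rot: [0.019, 1.57, -0.022]
wrist_force: [0.2, -1.0, -0.2]
gripper_width: 0.501
```

```bash
python3 - <<'E'
from h import *
pr();plan([((.5684,.1195,.095),88.9)])
E
```

```text
t 41.27 tcp [0.5694 0.1133 0.0957] yaw 88.5 tilt [ 0.001 -0.002 -1.   ] F [ 0.2 -1.  -0.2] w 0.501 q [ 0.26  0.69 -0.83  1.79  0.62  0.94  0.71]
1 rows
travel [[0.0023, 0.0205, -0.0037]] rot [[-0.0022, 0.0002, 0.0005]]
```

Request:
{"name": "carry_out", "arguments": {"travel": [[0.01, 0.019, -0.0037], [0, 0, 0]], "delta_rot": [[-0.0022, 0, 0.0005], [0, 0, 0]], "jaw": [0.5, 0.5]}}

```text
clock: 41.52
tcp_pos: [0.5693, 0.1182, 0.0939]
eef_rot: [0.017, 1.569, -0.016]
wrist_force: [-1.3, -0.2, 0.1]
gripper_width: 0.497
```

```bash
python3 - <<'E'
from h import *
pr();plan([((.5684,.1195,.0505),88.9,.014)])
shot('scene','b2',(310,190,380,250),11)
E
```

```text
t 41.52 tcp [0.5693 0.1182 0.0939] yaw 88.78 tilt [ 0.002  0.    -1.   ] F [-1.3 -0.2  0.1] w 0.497 q [ 0.25  0.7  -0.83  1.79  0.63  0.94  0.7 ]
4 rows
travel [[0.0362, 0.001, -0.0008], [0.0362, 0.001, -0.0008], [0.0362, 0.001, -0.0008], [0.0362, 0.001, -0.0008]] rot [[-0.0002, 0.0002, -0.0], [-0.0002, 0.0002, -0.0], [-0.0002, 0.0002, -0.0], [-0.0002, 0.0002, -0.0]]
```

View pics/b2.png

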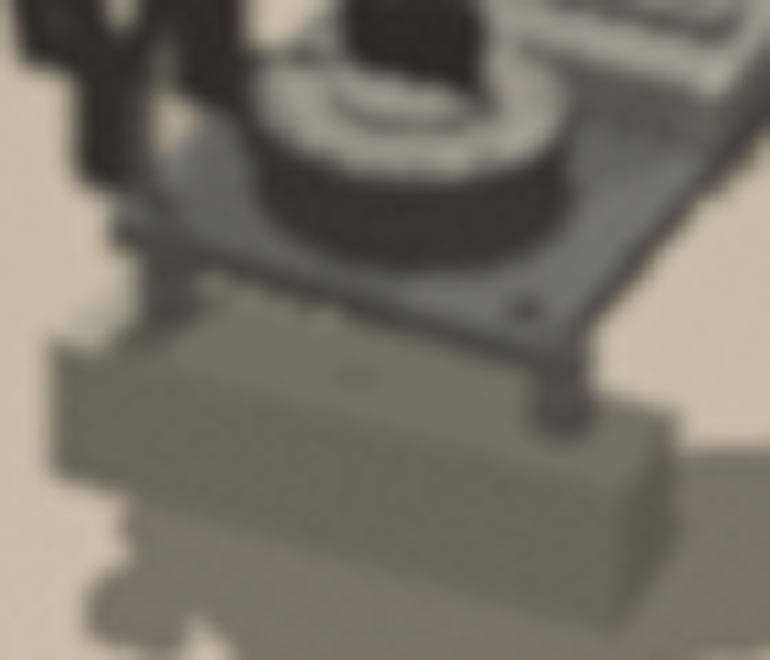

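Request:
{"name": "carry_out", "arguments": {"travel": [[0.036, 0.001, -0.0008], [0.036, 0.001, -0.0008], [0.036, 0.001, -0.0008], [0.03, 0.0005, -0.0008], [0, 0, 0], [0, 0, 0], [0, 0, 0], [0, 0, 0], [0, 0, 0]], "delta_rot": [[0, 0, 0], [0, 0, 0], [0, 0, 0], [0, 0, 0], [0, 0, 0], [0, 0, 0], [0, 0, 0], [0, 0, 0], [0, 0, 0]], "jaw": [0.5, 0.5, 0.5, 0.5, 0.5, 0.6, 0.8, 1, 1], "squeeze": 25}}

```text
clock: 42.7
tcp_pos: [0.5691, 0.1192, 0.0506]
eef_rot: [0.017, 1.567, -0.017]
wrist_force: [-0.2, 0.1, 0.4]
gripper_width: 0.176
```

```bash
python3 - <<'E'
from h import *
pr()
E
```

```text
t 42.7 tcp [0.5691 0.1192 0.0506] yaw 88.77 tilt [ 0.004 -0.    -1.   ] F [-0.2  0.1  0.4] w 0.176 q [ 0.22  0.75 -0.78  1.83  0.69  0.86  0.65]
```

Request:
{"name": "carry_out", "arguments": {"travel": [[0, 0, 0], [0, 0, 0], [0, 0, 0], [0, 0, 0], [0, 0, 0], [0, 0, 0], [0, 0, 0], [0, 0, 0], [0, 0, 0]], "delta_rot": [[0, 0, 0], [0, 0, 0], [0.045, 0, 0], [0.045, 0, 0], [0.045, 0, 0], [0.045, 0, 0], [0.045, 0, 0], [0.045, 0, 0], [0.045, 0, 0]], "jaw": [0.7, 0.6, 0.6, 0.6, 0.6, 0.6, 0.6, 0.6, 0.6]}}

```text
clock: 43.82
tcp_pos: [0.5694, 0.1201, 0.0511]
eef_rot: [0.815, 1.411, -0.808]
wrist_force: [0.2, -0.1, 0.4]
gripper_width: 0.398
```

```bash
python3 - <<'E'
from h import *
pr();plan([((.569,.1192,.0506),-1.5)],rot=8)
E
```

```text
t 43.83 tcp [0.5694 0.1201 0.0511] yaw 30.29 tilt [ 0.005  0.002 -1.   ] F [ 0.2 -0.1  0.4] w 0.398 q [ 0.07  0.68 -0.51  1.83  0.46  0.75 -0.16]
4 rows
travel [[0.0004, -0.0007, 0.0005], [0.0004, -0.0006, 0.0006], [0.0004, -0.0005, 0.0007], [0.0004, -0.0004, 0.0007]] rot [[0.0442, -0.0001, -0.0004], [0.0442, -0.0001, -0.0004], [0.0442, -0.0001, -0.0004], [0.0442, -0.0001, -0.0004]]
```

Request:
{"name": "carry_out", "arguments": {"travel": [[0.0004, -0.0007, 0.001], [0.0004, -0.0006, 0.001], [0.0004, -0.0005, 0.001], [0.0004, -0.0004, 0.001], [0, 0, 0], [0, 0, 0]], "delta_rot": [[0.045, 0, -0.0004], [0.045, 0, -0.0004], [0.045, 0, -0.0004], [0.045, 0, -0.0004], [0, 0, 0], [0, 0, 0]], "jaw": [0.6, 0.6, 0.6, 0.6, 0.6, 0.6]}}

```text
clock: 44.58
tcp_pos: [0.5692, 0.1201, 0.051]
eef_rot: [1.248, 1.186, -1.245]
wrist_force: [0.4, -1.3, -0.8]
gripper_width: 0.402
```

```bash
python3 - <<'E'
from h import *
pr();plan([((.569,.1192,.0506),-1.5)],rot=8)
E
```

```text
t 44.58 tcp [0.5692 0.1201 0.051 ] yaw -2.9 tilt [ 0.001  0.002 -1.   ] F [ 0.4 -1.3 -0.8] w 0.402 q [-0.03  0.65 -0.34  1.83  0.32  0.71 -0.6 ]
1 rows
travel [[0.0015, -0.0004, 0.0031]] rot [[-0.0078, -0.0006, -0.0002]]
```

Request:
{"name": "carry_out", "arguments": {"travel": [[0.0015, 0, 0.0031], [0, 0, 0], [0, 0, 0], [0, 0, 0], [0, 0, 0], [0, 0, 0]], "delta_rot": [[-0.0078, 0, 0], [0, 0, 0], [0, 0, 0], [0, 0, 0], [0, 0, 0], [0, 0, 0]], "jaw": [0.6, 0.7, 0.9, 1, 1, 1], "squeeze": 50}}

```text
clock: 45.32
tcp_pos: [0.5688, 0.1189, 0.0506]
eef_rot: [1.226, 1.201, -1.223]
wrist_force: [-1.2, -0.6, 1.9]
gripper_width: 0.164
```

```bash
python3 - <<'E'
from h import *
pr()
E
```

```text
t 45.33 tcp [0.5688 0.1189 0.0506] yaw -1.18 tilt [ 0.     0.002 -1.   ] F [-1.2 -0.6  1.9] w 0.164 q [-0.02  0.65 -0.35  1.83  0.32  0.71 -0.58]
```

Request:
{"name": "carry_out", "arguments": {"travel": [[-0.04, 0, 0], [-0.08, 0, 0], [-0.1, 0, 0], [-0.1, 0, 0], [-0.04, 0, 0]], "delta_rot": [[0, 0, 0], [0, 0, 0], [0, 0, 0], [0, 0, 0], [0, 0, 0]], "jaw": [1, 1, 1, 1, 1]}}

```text
clock: 45.95
tcp_pos: [0.5686, 0.1187, 0.1633]
eef_rot: [1.225, 1.202, -1.224]
wrist_force: [0.3, -0.1, -0.6]
gripper_width: 0.163
```

```bash
python3 - <<'E'
from h import *
pr();plan([((.594,-.1885,.165),-1.5)],step=.044)
E
```

```text
t 45.95 tcp [0.5686 0.1187 0.1633] yaw -1.15 tilt [-0.001  0.002 -1.   ] F [ 0.3 -0.1 -0.6] w 0.163 q [ 0.02  0.52 -0.41  1.72  0.24  0.96 -0.51]
8 rows
travel [[-0.001, 0.0132, 0.1278], [-0.001, 0.0133, 0.1278], [-0.0009, 0.0134, 0.1277], [-0.0009, 0.0135, 0.1277], [-0.0009, 0.0136, 0.1277], [-0.0008, 0.0137, 0.1277], [-0.0008, 0.0138, 0.1277], [-0.0008, 0.0139, 0.1277]] rot [[0.0002, -0.0001, 0.0], [0.0002, -0.0001, 0.0], [0.0002, -0.0001, 0.0], [0.0002, -0.0001, 0.0], [0.0002, -0.0001, 0.0], [0.0002, -0.0001, 0.0], [0.0002, -0.0001, 0.0], [0.0002, -0.0001, 0.0]]
```

Request:
{"name": "carry_out", "arguments": {"travel": [[0, 0.007, 0.07], [0, 0.013, 0.128], [0, 0.013, 0.128], [0, 0.013, 0.128], [0, 0.013, 0.128], [0, 0.014, 0.128], [0, 0.014, 0.128], [0, 0.014, 0.128], [0, 0.004, 0.035], [0, 0, 0]], "delta_rot": [[0, 0, 0], [0, 0, 0], [0, 0, 0], [0, 0, 0], [0, 0, 0], [0, 0, 0], [0, 0, 0], [0, 0, 0], [0, 0, 0], [0, 0, 0]], "jaw": [1, 1, 1, 1, 1, 1, 1, 1, 1, 1]}}

```text
clock: 47.2
tcp_pos: [0.585, -0.2076, 0.1508]
eef_rot: [1.22, 1.208, -1.245]
wrist_force: [0.1, -0.2, -0.7]
gripper_width: 0.16
```

```bash
python3 - <<'E'
from h import *
pr();plan([((.594,-.1888,.13),-1.5)],step=.044)
E
```

```text
t 47.2 tcp [ 0.585  -0.2076  0.1508] yaw -1.66 tilt [-0.019 -0.001 -1.   ] F [ 0.1 -0.2 -0.7] w 0.16 q [ 0.53  0.59 -0.39  1.61  0.26  1.01  0.03]
1 rows
travel [[0.0688, 0.0294, -0.0637]] rot [[-0.0009, 0.0006, 0.0059]]
```

Request:
{"name": "carry_out", "arguments": {"travel": [[0.03, 0.029, -0.056], [0.04, 0, 0], [0, 0, 0]], "delta_rot": [[-0.0009, 0.0006, 0.0059], [0, 0, 0], [0, 0, 0]], "jaw": [1, 1, 1]}}

```text
clock: 47.58
tcp_pos: [0.5927, -0.1888, 0.1276]
eef_rot: [1.226, 1.201, -1.228]
wrist_force: [-0.7, 0.2, 0.2]
gripper_width: 0.163
```

```bash
python3 - <<'E'
from h import *
pr();plan([((.594,-.1888,.113),-1.5)],step=.044)
E
```

```text
t 47.58 tcp [ 0.5927 -0.1888  0.1276] yaw -1.34 tilt [-0.003  0.001 -1.   ] F [-0.7  0.2  0.2] w 0.163 q [ 0.5   0.61 -0.38  1.64  0.27  0.94 -0.  ]
1 rows
travel [[0.0486, 0.0045, -0.0]] rot [[0.0009, -0.0004, 0.0009]]
```

Request:
{"name": "carry_out", "arguments": {"travel": [[0.03, 0.0045, 0], [0.03, 0, 0], [0, 0, 0]], "delta_rot": [[0.0009, 0, 0.0009], [0, 0, 0], [0, 0, 0]], "jaw": [1, 1, 1]}}

```text
clock: 47.95
tcp_pos: [0.5939, -0.1891, 0.1085]
eef_rot: [1.229, 1.197, -1.228]
wrist_force: [-0.5, -0.0, 0.7]
gripper_width: 0.163
```

```bash
python3 - <<'E'
from h import *
pr();plan([((.594,-.1888,.105),-1.5)],step=.044)
shot('scene','b3',(345,150,375,180),22)
p,Rc,s=cur(); print(proj('scene',p+[0,.0003,-.0466]),proj('scene',[.594,-.1885,.056]))
E
```

```text
t 47.95 tcp [ 0.5939 -0.1891  0.1085] yaw -1.5 tilt [-0.     0.001 -1.   ] F [-0.5 -0.   0.7] w 0.163 q [ 0.5   0.63 -0.38  1.66  0.28  0.9  -0.01]
1 rows
travel [[0.0116, 0.0004, -0.0009]] rot [[-0.0, -0.0002, 0.0001]]
[[359.74928704 167.83109459]] [[359.66204844 169.53817496]]
```

View pics/b3.png

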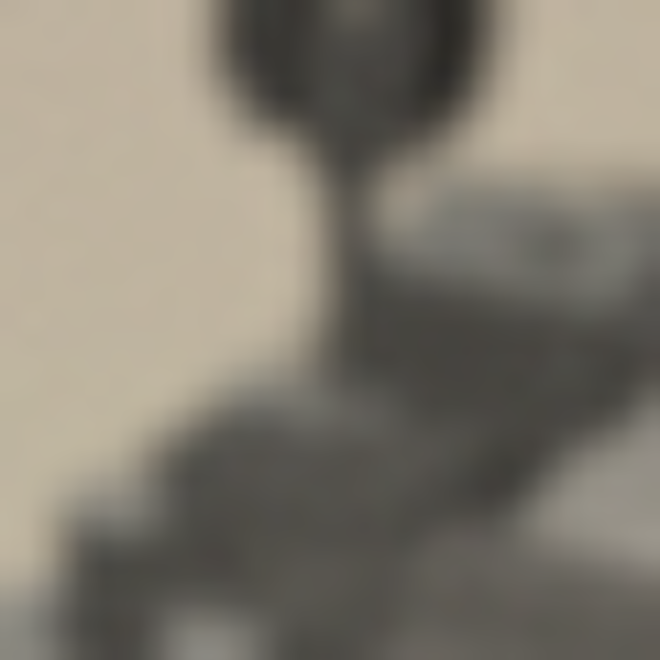

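Request:
{"name": "carry_out", "arguments": {"travel": [[0.013, 0, -0.0009], [0.013, 0, 0], [0.013, 0, 0], [0.013, 0, 0], [0, 0, 0]], "delta_rot": [[0, 0, 0], [0, 0, 0], [0, 0, 0], [0, 0, 0], [0, 0, 0]], "jaw": [1, 1, 1, 1, 1]}}

```text
clock: 48.62
tcp_pos: [0.5942, -0.1891, 0.0927]
eef_rot: [1.229, 1.196, -1.228]
wrist_force: [0.7, -0.5, -0.4]
gripper_width: 0.167
```

Request:
{"name": "carry_out", "arguments": {"travel": [[0.013, 0, 0], [0.013, 0, 0], [0.013, 0, 0], [0, 0, 0]], "delta_rot": [[0, 0, 0], [0, 0, 0], [0, 0, 0], [0, 0, 0]], "jaw": [1, 1, 1, 1]}}

```text
clock: 49.12
tcp_pos: [0.5942, -0.1891, 0.0801]
eef_rot: [1.229, 1.196, -1.228]
wrist_force: [0.3, -0.1, 0.1]
gripper_width: 0.159
```

Tip at 33 mm, already through the eye, with no resistance. Continuing.

Request:
{"name": "carry_out", "arguments": {"travel": [[0.013, 0, 0], [0.013, 0, 0], [0.013, 0, 0], [0, 0, 0]], "delta_rot": [[0, 0, 0], [0, 0, 0], [0, 0, 0], [0, 0, 0]], "jaw": [1, 1, 1, 1]}}

```text
clock: 49.62
tcp_pos: [0.5942, -0.1891, 0.0676]
eef_rot: [1.229, 1.196, -1.228]
wrist_force: [-0.3, 0.4, -0.7]
gripper_width: 0.163
```

Request:
{"name": "carry_out", "arguments": {"travel": [[0.01, 0, 0], [0.008, 0, 0], [0, 0, 0]], "delta_rot": [[0, 0, 0], [0, 0, 0], [0, 0, 0]], "jaw": [1, 1, 1]}}

```text
clock: 50.0
tcp_pos: [0.5942, -0.1892, 0.0626]
eef_rot: [1.229, 1.196, -1.228]
wrist_force: [-1.2, 0.5, 2.1]
gripper_width: 0.164
```

Request:
{"name": "carry_out", "arguments": {"travel": [[0.005, 0, 0], [0.004, 0, 0]], "delta_rot": [[0, 0, 0], [0, 0, 0]], "jaw": [1, 1]}}

```text
clock: 50.25
tcp_pos: [0.5943, -0.1892, 0.0625]
eef_rot: [1.229, 1.194, -1.228]
wrist_force: [-4.5, 0.3, 10.9]
gripper_width: 0.165
```

Request:
{"name": "carry_out", "arguments": {"travel": [[-0.001, 0, 0], [0, 0, 0], [0, 0, 0], [0, 0, 0], [-0.06, 0, 0], [-0.12, 0, 0], [-0.12, 0, 0]], "delta_rot": [[0, 0, 0], [0, 0, 0], [0, 0, 0], [0, 0, 0], [0, 0, 0], [0, 0, 0], [0, 0, 0]], "jaw": [0.9, 0.7, 0.6, 0.6, 0.6, 0.6, 0.6]}}

```text
clock: 51.12
tcp_pos: [0.5934, -0.1887, 0.1544]
eef_rot: [1.228, 1.198, -1.229]
wrist_force: [0.6, -0.3, 0.0]
gripper_width: 0.399
```

```bash
python3 - <<'E'
from h import *
pr();plan([((.445,-.345,.16),-1.5)],step=.044)
E
```

```text
t 51.12 tcp [ 0.5934 -0.1887  0.1544] yaw -1.51 tilt [-0.001  0.    -1.   ] F [ 0.6 -0.3  0. ] w 0.399 q [ 0.51  0.59 -0.39  1.61  0.25  1.    0.01]
5 rows
travel [[-0.0036, -0.0962, 0.1068], [-0.0037, -0.0962, 0.1068], [-0.0037, -0.0962, 0.1068], [-0.0037, -0.0962, 0.1068], [-0.0037, -0.0962, 0.1067]] rot [[-0.0, -0.0, 0.0001], [-0.0, -0.0, 0.0001], [-0.0, -0.0, 0.0001], [-0.0, -0.0, 0.0001], [-0.0, -0.0, 0.0001]]
```

Request:
{"name": "carry_out", "arguments": {"travel": [[-0.01, -0.05, 0.055], [-0.01, -0.096, 0.107], [-0.01, -0.096, 0.107], [-0.004, -0.096, 0.107], [-0.004, -0.096, 0.107], [-0.004, -0.04, 0.04], [0, 0, 0]], "delta_rot": [[0, 0, 0], [0, 0, 0], [0, 0, 0], [0, 0, 0], [0, 0, 0], [0, 0, 0], [0, 0, 0]], "jaw": [0.8, 1, 1, 1, 1, 1, 1]}}

```text
clock: 52.0
tcp_pos: [0.4484, -0.3455, 0.1793]
eef_rot: [1.23, 1.183, -1.218]
wrist_force: [0.1, 0.6, 1.0]
gripper_width: 0.002
```

```bash
python3 - <<'E'
from h import *
pr();plan([((.45,-.345,.08),-1.5)],step=.044)
shot('top','e1',(310,180,480,260),4.5); shot('scene','e1s',(310,120,430,220),6)
E
```

```text
t 52.0 tcp [ 0.4484 -0.3455  0.1793] yaw -1.33 tilt [ 0.015 -0.005 -1.   ] F [0.1 0.6 1. ] w 0.002 q [ 0.89  0.47 -0.41  1.75  0.22  0.95  0.37]
3 rows
travel [[0.1104, 0.0001, -0.0012], [0.1104, 0.0006, -0.001], [0.1104, 0.0012, -0.0008]] rot [[0.0003, 0.0005, -0.0016], [0.0003, 0.0005, -0.0016], [0.0003, 0.0005, -0.0016]]
```

View pics/e1.png

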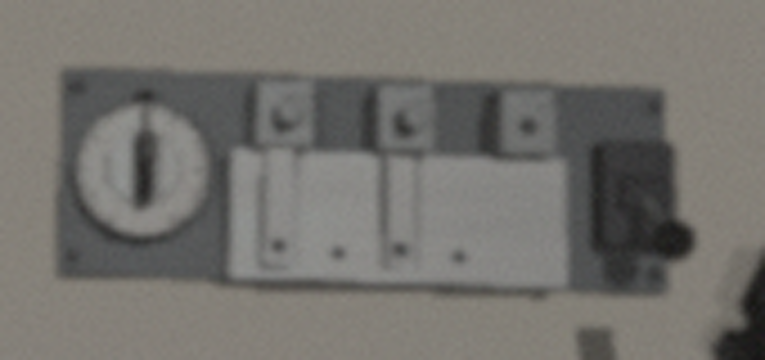

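View pics/e1s.png

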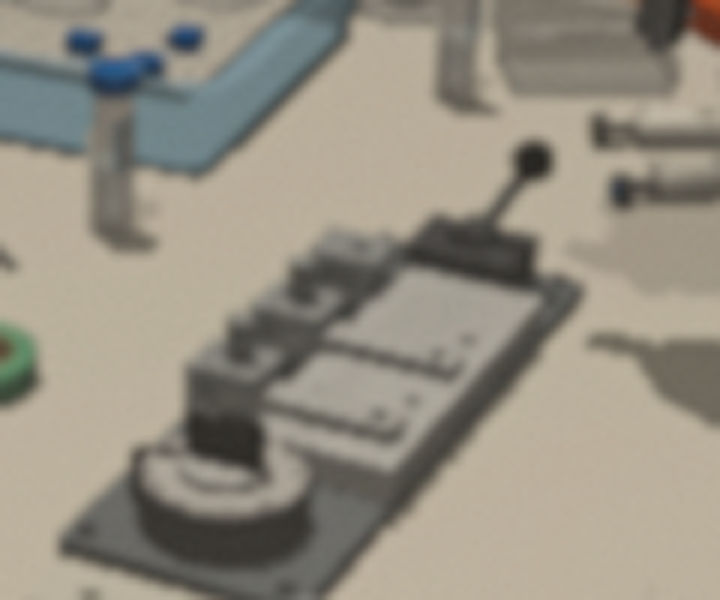

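Both pins are seated at (373,206) and (400,207), the links lie straight, and the knob is at zero. Now the lever.

Request:
{"name": "carry_out", "arguments": {"travel": [[0.11, 0, 0], [0.11, 0, 0], [0.09, 0, 0], [0, 0, 0]], "delta_rot": [[0, 0.0005, -0.0016], [0, 0.0005, -0.0016], [0, 0, 0], [0, 0, 0]], "jaw": [1, 1, 1, 1]}}

```text
clock: 52.6
tcp_pos: [0.4586, -0.3372, 0.085]
eef_rot: [1.221, 1.198, -1.207]
wrist_force: [-0.9, -0.2, 0.2]
gripper_width: -0.003
```

```bash
python3 - <<'E'
from h import *
pr();plan([((.475,-.3445,.08),-1.1),((.56,-.3465,.08),-1.1,.02)],step=.025)
shot('scene','e2',(360,110,430,180),9)
E
```

```text
t 52.6 tcp [ 0.4586 -0.3372  0.085 ] yaw -0.5 tilt [ 0.011  0.001 -1.   ] F [-0.9 -0.2  0.2] w -0.003 q [ 0.84  0.59 -0.37  1.84  0.29  0.75  0.3 ]
6 rows
travel [[0.0172, 0.0548, 0.0239], [0.0, 0.0567, 0.0002], [0.0, 0.0567, 0.0002], [0.0, 0.0567, 0.0002], [0.0, 0.0567, 0.0002], [0.0, 0.0567, 0.0002]] rot [[0.0033, -0.0003, -0.0034], [0.0, 0.0, 0.0], [0.0, 0.0, 0.0], [0.0, 0.0, 0.0], [0.0, 0.0, 0.0], [0.0, 0.0, 0.0]]
```

View pics/e2.png

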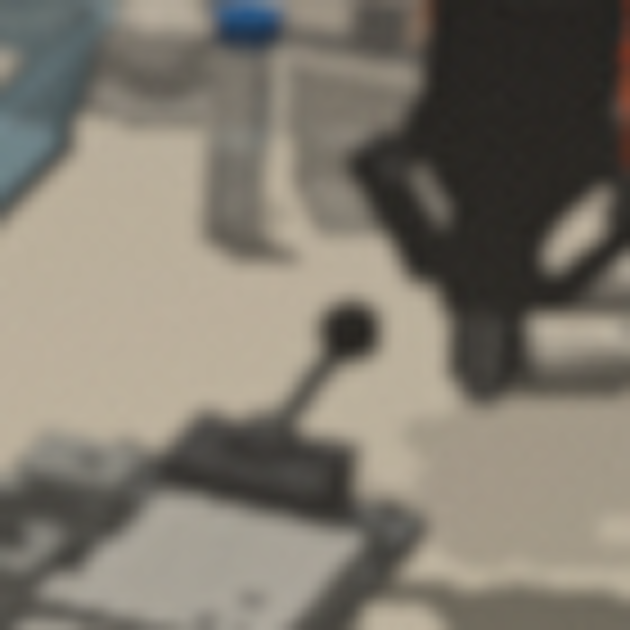

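Request:
{"name": "carry_out", "arguments": {"travel": [[0.01, 0.02, 0.024], [0, 0.04, 0], [0, 0, 0]], "delta_rot": [[0.0033, 0, -0.0034], [0, 0, 0], [0, 0, 0]], "jaw": [1, 1, 1]}}

```text
clock: 53.02
tcp_pos: [0.4818, -0.3455, 0.0864]
eef_rot: [1.224, 1.194, -1.219]
wrist_force: [-0.3, -0.2, 0.8]
gripper_width: -0.002
```

```bash
python3 - <<'E'
from h import *
pr();plan([((.555,-.3465,.082),-1.1,.012)],step=.025)
E
```

```text
t 53.02 tcp [ 0.4818 -0.3455  0.0864] yaw -1.05 tilt [ 0.006 -0.003 -1.   ] F [-0.3 -0.2  0.8] w -0.002 q [ 0.81  0.62 -0.36  1.78  0.29  0.79  0.29]
7 rows
travel [[0.0023, 0.0348, -0.0002], [0.0023, 0.0348, -0.0002], [0.0022, 0.0348, -0.0002], [0.0022, 0.0349, -0.0002], [0.0022, 0.0349, -0.0002], [0.0021, 0.0349, -0.0002], [0.0021, 0.0349, -0.0002]] rot [[0.0, 0.0001, -0.0003], [0.0, 0.0001, -0.0003], [0.0, 0.0001, -0.0003], [0.0, 0.0001, -0.0003], [0.0, 0.0001, -0.0003], [0.0, 0.0001, -0.0003], [0.0, 0.0001, -0.0003]]
```

Request:
{"name": "carry_out", "arguments": {"travel": [[0.004, 0.035, 0], [0.004, 0.035, 0], [0.002, 0.035, 0], [0.002, 0.035, 0], [0.002, 0.035, 0], [0.002, 0.03, 0]], "delta_rot": [[0, 0, 0], [0, 0, 0], [0, 0, 0], [0, 0, 0], [0, 0, 0], [0, 0, 0]], "jaw": [1, 1, 1, 1, 1, 1]}}

```text
clock: 53.78
tcp_pos: [0.5465, -0.3472, 0.0821]
eef_rot: [1.224, 1.194, -1.221]
wrist_force: [-1.6, -0.1, -0.4]
gripper_width: -0.003
```

```bash
python3 - <<'E'
from h import *
pr()
shot('scene','e3',(360,110,430,180),9)
E
```

```text
t 53.77 tcp [ 0.5465 -0.3472  0.0821] yaw -1.11 tilt [ 0.005 -0.003 -1.   ] F [-1.6 -0.1 -0.4] w -0.003 q [ 0.74  0.69 -0.35  1.62  0.29  0.87  0.25]
```

View pics/e3.png

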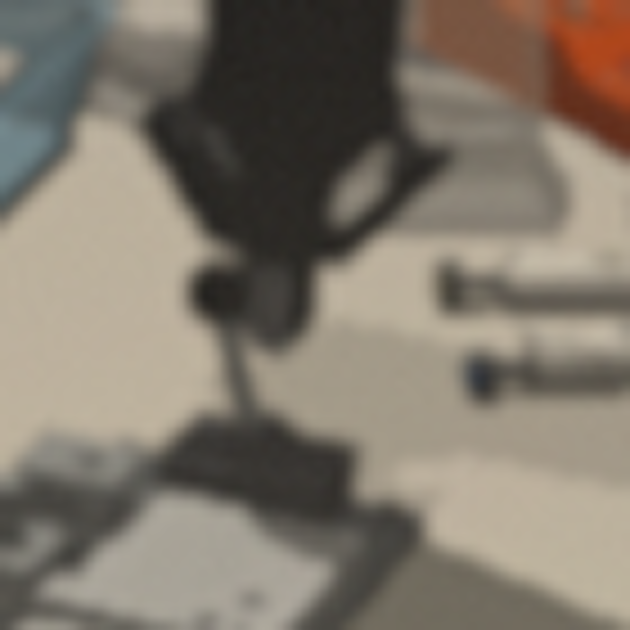

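Lever is past upright. I'll push until it stops.

Request:
{"name": "carry_out", "arguments": {"travel": [[0, 0.03, 0], [0, 0.025, 0], [0, 0, 0]], "delta_rot": [[0, 0, 0], [0, 0, 0], [0, 0, 0]], "jaw": [1, 1, 1]}}

```text
clock: 54.2
tcp_pos: [0.5566, -0.3474, 0.0811]
eef_rot: [1.219, 1.207, -1.233]
wrist_force: [0.2, -0.0, -0.9]
gripper_width: -0.0
```

Request:
{"name": "carry_out", "arguments": {"travel": [[0, 0.015, 0], [0, 0.01, 0], [0, 0, 0]], "delta_rot": [[0, 0, 0], [0, 0, 0], [0, 0, 0]], "jaw": [1, 1, 1]}}

```text
clock: 54.58
tcp_pos: [0.5565, -0.3476, 0.0808]
eef_rot: [1.214, 1.218, -1.246]
wrist_force: [-0.4, -0.4, 0.5]
gripper_width: -0.007
```

Request:
{"name": "carry_out", "arguments": {"travel": [[0, 0.012, 0], [0, 0.012, 0]], "delta_rot": [[0, 0, 0], [0, 0, 0]], "jaw": [1, 1]}}

```text
clock: 54.82
tcp_pos: [0.5571, -0.3476, 0.0806]
eef_rot: [1.21, 1.229, -1.257]
wrist_force: [-16.4, 3.0, 14.5]
gripper_width: -0.0
```

At the stop (16 N). I'll back off, lift and look.

Request:
{"name": "carry_out", "arguments": {"travel": [[0, -0.04, 0], [0, -0.08, 0], [-0.02, -0.1, 0], [-0.12, -0.05, 0], [-0.15, -0.05, 0.05], [-0.1, -0.1, 0.1], [0, -0.1, 0.1], [0, 0, 0]], "delta_rot": [[0, 0, 0], [0, 0, 0], [0, 0, 0], [0, 0, 0], [0, 0, 0], [0, 0, 0], [0, 0, 0], [0, 0, 0]], "jaw": [1, 1, 1, 1, 1, 1, 1, 1]}}

```text
clock: 55.82
tcp_pos: [0.4059, -0.4218, 0.2078]
eef_rot: [1.211, 1.216, -1.246]
wrist_force: [0.6, -0.6, -0.2]
gripper_width: -0.0
```

```bash
python3 - <<'E'
from h import *
pr()
im=shot('scene','z1',(260,110,430,240),4.5); t=shot('top','z1t',(220,130,480,270),3)
gs=im.astype(float).mean(2); g=t.astype(float).mean(2)
print(proj('top',[.584,-.346,.095]),proj('scene',[.584,-.346,.095]))
E
```

```text
t 55.83 tcp [ 0.4059 -0.4218  0.2078] yaw -1.27 tilt [-0.026 -0.002 -1.   ] F [ 0.6 -0.6 -0.2] w -0.0 q [ 1.    0.49 -0.39  1.63  0.22  1.09  0.52]
[[458.03125268 209.6367425 ]] [[380.42464227 142.84248791]]
```

View pics/z1.png

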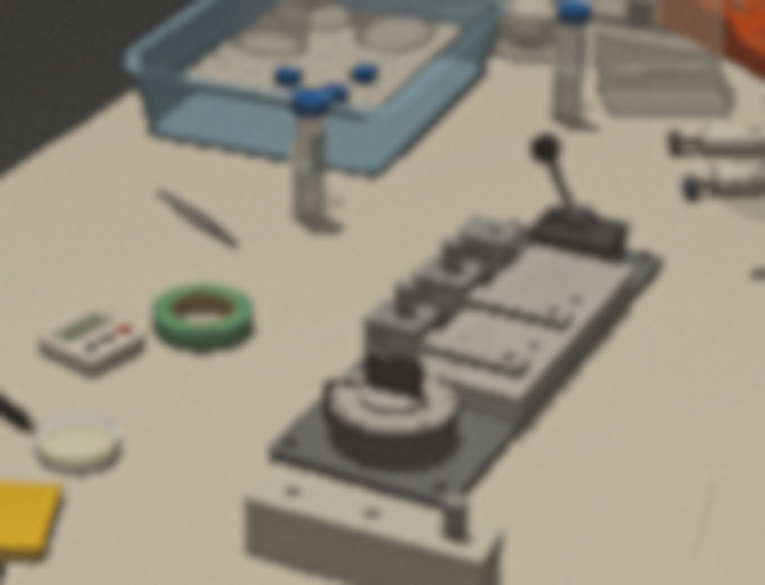

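View pics/z1t.png

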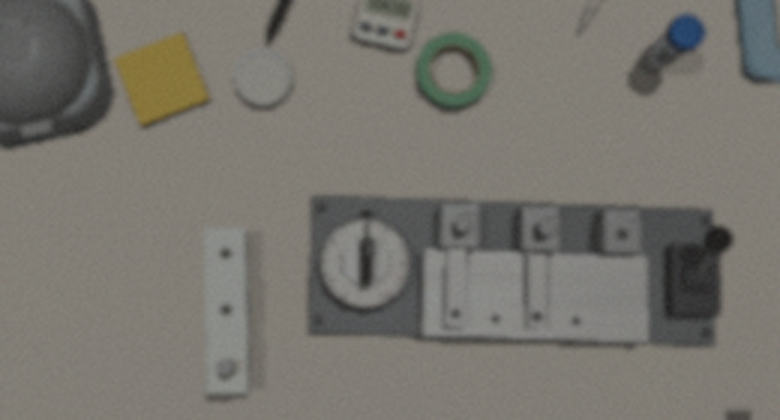

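```bash
python3 - <<'E'
from workcell import finish_job
print(finish_job())
E
```

```text
the job is handed in; nothing more can be done
None
```

The test frame is set up and I handed the job in at about 56 s of the 210 s allowed; `finish_job` reported no verdict.

- **Knob:** I turned it to zero first. The last pictures show the pointer in line with the zero post.
- **Links:** Only two were there. One went into the left fork and one into the middle fork, each pushed to the web and then backed off about 1 mm. The second was knocked aside partway through, so I measured it again before gripping it. The yellow look-alike was not touched.
- **Pins:** Both dropped in without resistance until the head stopped on the upper ear. The middle one was confirmed by about 11 N of contact. For the left one I have no contact force: it stopped at the expected height and looks seated in the pictures. The spare pin is still in its block.
- **Lever:** I pushed it over to its stop, at about 16 N. The ball shows within about 1 pixel of where "fully over" should be, in both cameras.
- **Bystanders:** The tape roll and petri dish look undisturbed, and the arm was clear of everything at hand-in.

No final check failed or disagreed. Along the way, the two cameras differed by up to about 3 mm on the knocked link and the pins. For the pins I settled the position by closing the gripper on them. For the link the grip centred it sideways, and pushing it to the web set how far in it sat.

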